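# Load dop sticks on the magnetic rest

### The job

Pull the magnet knob of the rest fully out, then take every dop stick from the pocket tray and lay it across the narrow raised rail, balanced at its middle, one in a notch. When all the sticks lie on the rail, push the knob fully home to hold them, and leave the other things on the bench where they are.

Things in the scene. Friction and masses are not known exactly. Their poses are not given: they have to be found in the camera images.
- dop_a: dop stick: dark steel bar with a square 16 x 16 mm shank 70 mm long, then a round tapering head with a clear stone at its tip, 93 mm in all. Origin: middle of the square section at the balance point; x runs along the stick to the stone (tail end at x = -40 mm, shank ends at +30, stone tip at +53). Starts lying in a tray pocket with its origin 16 mm above the table; may be absent
- dop_b: dop stick: dark steel bar with a square 16 x 16 mm shank 70 mm long, then a round tapering head with a clear stone at its tip, 93 mm in all. Origin: middle of the square section at the balance point; x runs along the stick to the stone (tail end at x = -40 mm, shank ends at +30, stone tip at +53). Starts lying in a tray pocket with its origin 16 mm above the table; may be absent
- dop_c: dop stick: dark steel bar with a square 16 x 16 mm shank 70 mm long, then a round tapering head with a clear stone at its tip, 93 mm in all. Origin: middle of the square section at the balance point; x runs along the stick to the stone (tail end at x = -40 mm, shank ends at +30, stone tip at +53). Starts lying in a tray pocket with its origin 16 mm above the table; may be absent
- dop_d: dop stick: dark steel bar with a square 16 x 16 mm shank 70 mm long, then a round tapering head with a clear stone at its tip, 93 mm in all. Origin: middle of the square section at the balance point; x runs along the stick to the stone (tail end at x = -40 mm, shank ends at +30, stone tip at +53). Starts lying in a tray pocket with its origin 16 mm above the table; may be absent
- dop_e: dop stick: dark steel bar with a square 16 x 16 mm shank 70 mm long, then a round tapering head with a clear stone at its tip, 93 mm in all. Origin: middle of the square section at the balance point; x runs along the stick to the stone (tail end at x = -40 mm, shank ends at +30, stone tip at +53). Starts lying in a tray pocket with its origin 16 mm above the table; may be absent
- dop_f: dop stick: dark steel bar with a square 16 x 16 mm shank 70 mm long, then a round tapering head with a clear stone at its tip, 93 mm in all. Origin: middle of the square section at the balance point; x runs along the stick to the stone (tail end at x = -40 mm, shank ends at +30, stone tip at +53). Starts lying in a tray pocket with its origin 16 mm above the table; may be absent
- tray: fixed wooden pocket tray, 226 (x) x 172 (y) mm, floor 8 mm above the table; 2 rows of 3 pockets, stick origins at x = -60.5 and +48.5 mm, y = -52, 0, +52 mm. The pockets are formed by ridges 6 mm above the floor at both ends of the sticks only (the middle 50 mm of each stick is free at both sides) and walls 10 mm above the floor across the row ends. Origin: centre of its underside
- rest: fixed rest: raised steel rail, top 40 mm above the table, 30 mm wide (x), 290 long (y), in a block 46 wide. Teeth 4 mm thick along both sides (34 mm apart inside) rise 6 mm above the rail, leaving six notches 26 mm wide at y = -115, -69, -23, 23, 69, 115 mm; a stick in one has its origin 48 mm above the table. The knob is at mid-length on the -x side. Origin: centre of underside, z up
- magnet (a joint): the rest's sliding magnet knob, in m: 0 = pushed fully home (magnet on), 0.045 = pulled fully out towards the rest's -x (magnet off); stiff (about 4 N), stays where it is left
- knob_grip (a point): middle of the black magnet knob, a round knob 30 mm in diameter and 22 mm long along the pull direction, 27 mm above the table; on a 10 mm rod; it moves with the knob (75 mm in front of the rest's origin when home, 120 mm when out)
- loupe: bystander: steel folding loupe, about 95 x 26 x 20 mm, origin under its case
- oil_jar: bystander: jar, 60 mm diameter, 75 mm high, origin under its centre
- stone_box: bystander: dark wooden open box, 90 x 120 x 35 mm, origin under its centre
- lap_brush: bystander: hand brush 160 mm long, lying
- gauge: bystander: steel slide gauge, 130 mm long, 10 mm high, lying
Things that resemble listed ones, but are neither listed nor needed, are in the scene too. What is shaped like the dop_b but purple is not meant. Leave any red look-alike of the dop_e alone.

How it is judged:
By the outcome, as a careful person would: the job done as asked, in the order asked, and still so for the second after the job is handed in, with the robot touching nothing.
Of dop_a, dop_b, dop_c, dop_d, dop_e, dop_f only 4 to 6 are there at a start; the rules pass over those that are not, and their reading is None.
At some moment in a run one of dop_a, dop_b, dop_c, dop_d, dop_e, dop_f may be knocked a few centimetres aside while the robot is not near it.
Once in a run the grip may slacken for a moment while it holds something.
It also fails if it takes over 210 s, if anything falls off the work surface, if the arm or the gripper's body presses on something with over 40 N, if the wrist force passes 120 N, or if a joint passes its speed limit or range.

### The arm

A 6-joint arm with a two-finger parallel gripper is mounted at the origin on the work surface. World frame = base frame: x ahead of the robot, y to its left, z up, the work surface at z = 0. Lengths are in m, angles in rad, forces in N, time in s.
With the tool pointing down it reaches from about 0.425 to 0.95 m from the base axis. Payload 3.5 kg.
Tool frame: the origin (TCP) lies midway between the tips of the shut fingers; the grasp point (between the pads) lies grasp_offset behind it (grasp_offset is the distance from the TCP to the grasp point, in m); z points along the fingers, y is the line along which they close (so a half turn about z gives the same grasp; the last joint's range is limited). The gripper opens to 85 mm and grips with 20 to 120 N. Pads are 22 mm wide; open, the fingers measure 114 mm over their backs; the gripper's body (76 mm by 85 mm) begins 54 mm behind the grasp point. The pads swing forward as they close: fully open they stand 13 mm farther back than shut.
Start: joints at [1.1, 0.286, 1.577, -0, 1.279, -0.15], TCP at [0.213, 0.641, 0.231] pointing down, gripper open.
Joint ranges: [-2.77, 2.77], [-0.9, 2.22], [0.21, 2.48], [-1.53, 4.67], [0.24, 2.81], [-2.84, 2.84]. Speed limits (rad/s): [2.79, 2.79, 3.14, 3.14, 3.14, 3.14].

### API

Orientations are given as a unit quaternion [w, x, y, z].
In Python, from bench import * gives the robot as it stands. The module is installed in compiled form; this text tells all that it offers.
- The arm moves only by the tool jog_arm, never from a script. Its argument "commands" is a list of rows, each an object of numbers: "dx", "dy", "dz": the shift along the tool's x, y, z in m; "wx", "wy", "wz": the turn, a rotation vector about the tool's x, y, z in rad; "fingers": the opening, from 0 (shut) to 1 (fully open). A call has 1 to 8 rows; each row is the pose to reach, as a shift and turn from the pose commanded when the call began, along the tool's axes at that moment; what a row does not reach only later rows make up. A row lasts 1/10 s, in which the tool goes at most 50 mm and 8.59 degrees, less where a joint would pass 70% of its speed; a pose out of reach is approached as far as the arm can. A call with a gripper value outside its range is refused whole. The fingers move at their own pace and stop on an object; "squeeze" is the grip in N (left out, the last holds). Time passes only in rows, so rows that repeat a pose let the fingers close. It gives the time, the measured TCP pose, the force, the opening and the grip force at its end, in the units of the state.
- sense(): the state, without advancing time (a new reading comes with each control period).
- get_image(name): name is "scene" or "top"; returns a dict with "img" (384x512x3 uint8, blue, green, red), "z_map" (384x512 float32, m along the optical axis (not along the pixel's ray), 0 where there is no reading), "intrinsics" (3x3 intrinsics, pixels), "R" (3x3) and "t" (3): a world point X has camera coordinates R X + t. Camera axes: x right, y down, z forward; pixel columns grow to the right and rows downward; lengths in m; the calibration is good to about 2 mm. A picture is of the moment at which its call begins.
- hand_in(): hands the job in; it is judged then, once.
The state is a dict: "time": time; "joint_positions": joint angles; "dq": joint speeds; "joint_torque": joint torques, N m; "tool_pos": TCP position; "tool_rot": TCP orientation; "contact_force": force on the tool from outside, world axes, zero at the start; "wrist_torque": the same for the moment, N m; "finger_gap": finger opening in m; "grasp_force": force on a finger pad.
Only numpy, scipy, OpenCV 4.12 (cv2) and the standard library are available. Lean on these libraries where they do the work, as an engineer would, in place of code of your own. Each camera call takes 0.05 s, during which the arm holds its last target. There are 200 camera calls.

## Working session

There is one attempt and no reset: what is moved stays moved. The work goes in short steps, Python scripts to look and compute and a tool call to move; the robot and the scene stay as the last step left them, time stands still between calls to the robot, and variables do not carry over. Pictures are saved under pics/ and viewed, at most 14 in all, crops included, and the job is handed in when it is done.

Besides the shell and the picture viewer there is one more tool, called after "Emit:" in YAML: its name, and indented under it one key for each argument. jog_arm: Moves the arm, as the interface text tells. Its arguments: {"type":"object","properties":{"commands":{"type":"array","items":{"type":"object","properties":{"dx":{"type":"number"},"dy":{"type":"number"},"dz":{"type":"number"},"wx":{"type":"number"},"wy":{"type":"number"},"wz":{"type":"number"},"fingers":{"type":"number"}}}},"squeeze":{"type":"number"}},"required":["commands"]}

```bash
mkdir -p pics
cat > h.py <<'E'
from bench import *
import numpy as np, cv2
def cloud(d):
    z=d["z_map"].astype(float);K=d["intrinsics"];v,u=np.indices(z.shape)
    P=np.stack([(u-K[0,2])/K[0,0]*z,(v-K[1,2])/K[1,1]*z,z],-1)
    W=(P-d["t"])@d["R"]; W[z==0]=np.nan
    return W
E
python3 - <<'E'
from h import *
print(sense())
for n in("scene","top"):
    d=get_image(n); np.savez(n+"0.npz",**d)
    cv2.imwrite(f"pics/{n}0.png",cv2.resize(d["img"],(800,600),interpolation=cv2.INTER_CUBIC)); print(n,d["intrinsics"],d["R"],d["t"],(d["z_map"]>0).mean())
E
```

```text
{'time': 0.0, 'joint_positions': array([ 1.10000460e+00,  2.87197389e-01,  1.57815712e+00, -2.61761423e-05,
        1.27859793e+00, -1.50001317e-01]), 'dq': array([-4.73285455e-05,  4.25060788e-04, -4.35983689e-04,  1.63727255e-04,
       -1.73445010e-04, -1.24016600e-03]), 'joint_torque': array([-2.03231531e-03, -4.06006157e+01, -2.92609888e+01, -3.56599558e-04,
        6.01338164e-03, -1.35197016e-06]), 'tool_pos': array([0.21251979, 0.63998787, 0.22993679]), 'tool_rot': array([-3.48450719e-04,  1.59704506e-01,  9.87164160e-01, -1.12733183e-03]), 'contact_force': array([-0.02119655, -0.15592649, -0.36995936]), 'wrist_torque': array([ 0.03820138, -0.02096391,  0.04546053]), 'grasp_force': 0.0, 'finger_gap': 0.08528852596364565}
scene [[458.37415911   0.         250.74020815]
 [  0.         458.37415911 186.62341323]
 [  0.           0.           1.        ]] [[ 0.37425699  0.92725193  0.01164295]
 [ 0.56200863 -0.21681502 -0.79820896]
 [-0.73761644  0.30527872 -0.60226812]] [-0.2147044  -0.26760915  1.91515869] 0.9751332600911459
top [[427.606202     0.         259.96677992]
 [  0.         427.606202   186.39038899]
 [  0.           0.           1.        ]] [[ 0.01795975 -0.99983616  0.00225904]
 [-0.98296418 -0.01806994 -0.18290683]
 [ 0.18291768  0.00106441 -0.98312766]] [0.00210229 0.54316872 1.07686649] 0.9962005615234375
```

View pics/top0.png

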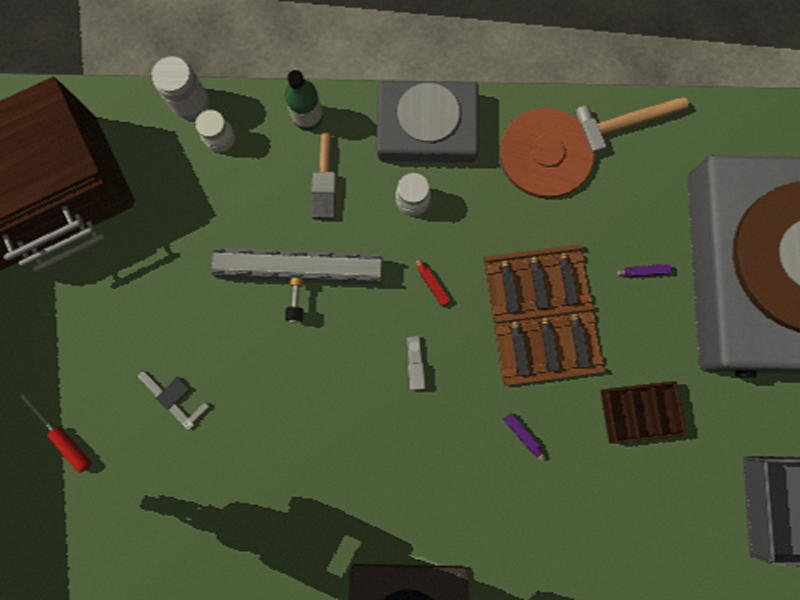

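View pics/scene0.png

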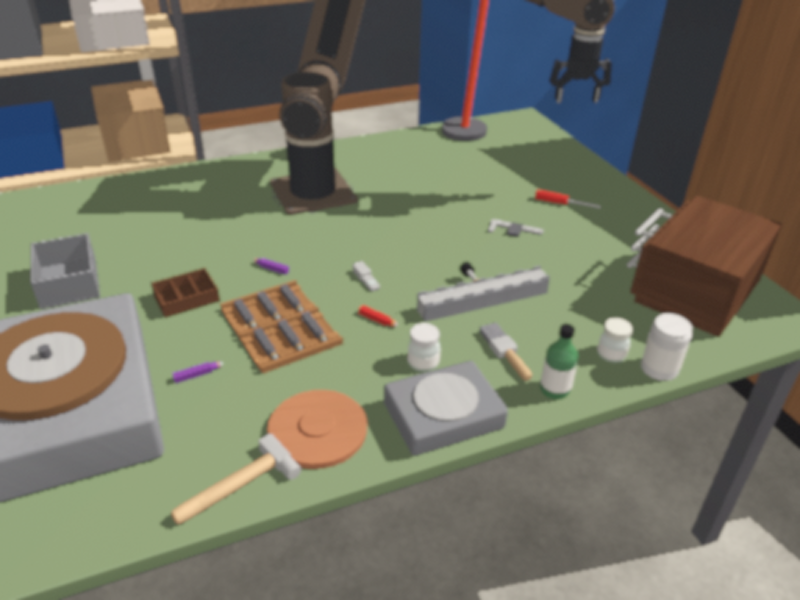

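The top view shows the rest at (297,267), its knob at (294,313), and six dark sticks in the tray around (545,315) with their stones pointing up in the picture. The purple and red look-alikes lie outside the tray. The scene view agrees. Next I measure.

```bash
cat > m.py <<'E'
from h import *
def box(W,m,lo,hi):
    return m&(W[...,2]>lo)&(W[...,2]<hi)
def rect(P):
    c,s,a=cv2.minAreaRect(P[:,:2].astype(np.float32)); return np.round(c,4),np.round(s,4),round(a,2)
E
python3 - <<'E'
from m import *
S={n:dict(np.load(n+"0.npz")) for n in("top","scene")}
for n,d in S.items():
    W=cloud(d); 
    if n=="top":
        v,u=np.indices(W.shape[:2])
        # world roi from picture
        f=lambda x,y:W[int(y*.64),int(x*.64)]
        for p in[(297,267),(294,313),(545,315),(212,265),(382,268),(450,330)]: print(p,np.round(f(*p),4))
    X,Y,Z=W[...,0],W[...,1],W[...,2]
    tab=(X>.4)&(X<.6)&(abs(Y)<.1); print(n,"table",np.nanmedian(Z[tab&(abs(Z)<.02)]))
E
python3 - <<'E'
import cv2
im=cv2.imread("pics/top0.png")
import numpy as np
d=np.load("top0.npz")["img"]
a=cv2.resize(d[150:215,130:250],None,fx=6.6,fy=6.6,interpolation=cv2.INTER_CUBIC)
b=cv2.resize(d[155:250,305:395],None,fx=6.3,fy=6.3,interpolation=cv2.INTER_CUBIC)
cv2.imwrite("pics/a.png",a);cv2.imwrite("pics/b.png",b)
E
```

```text
(297, 267) [0.5866 0.2005 0.0376]
(294, 313) [0.5047 0.2013 0.0411]
(545, 315) [ 0.5132 -0.2258  0.019 ]
(212, 265) [0.5871 0.3487 0.0358]
(382, 268) [0.5942 0.0569 0.0034]
(450, 330) [ 0.4857 -0.0657 -0.0013]
top table 2.280408057391519e-05
scene table 0.001065776254693564
```

View pics/a.png

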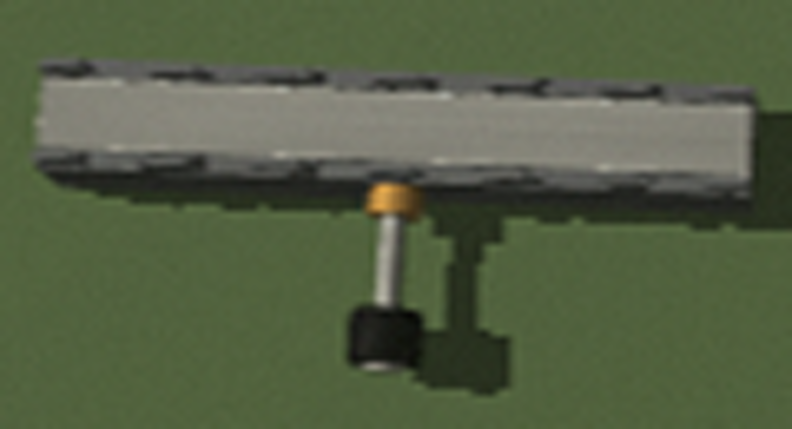

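View pics/b.png

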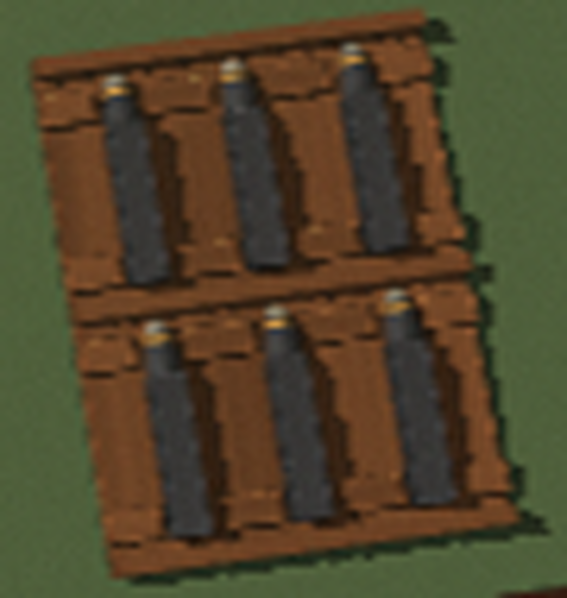

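The crops show the rail tilted slightly, with its notched teeth, and the knob at crop (385,338) already well out. The tray holds six sticks, stones toward +x, with the tray turned about 8°. Now I fit numeric poses.

```bash
cat >> m.py <<'E'
def fit(d,verbose=1):
    W=cloud(d); X,Y,Z=W[...,0],W[...,1],W[...,2]; img=d["img"].astype(int); out={}
    m=(X>.53)&(X<.65)&(Y>.03)&(Y<.37)
    r=W[box(W,m,.033,.06)]; out["rest"]=rect(r),np.percentile(r[:,2],[10,50,90]).round(4),r[:,:2].mean(0).round(4)
    k=W[box(W,(X>.44)&(X<.56)&(Y>.13)&(Y<.27)&(img.max(-1)<45),.02,.06)]; out["knob"]=rect(k),np.percentile(k[:,2],[50,98]).round(4),len(k)
    t=W[box(W,(X>.35)&(X<.68)&(Y>-.37)&(Y<-.08),.006,.03)]; out["tray"]=rect(t),np.percentile(t[:,2],[5,50,98]).round(4)
    dark=(img.max(-1)<75)&(img.max(-1)-img.min(-1)<12)&(X>.35)&(X<.68)&(Y>-.37)&(Y<-.08)&(Z>.019)&(Z<.04)
    n,l,st,c=cv2.connectedComponentsWithStats(dark.astype(np.uint8),connectivity=4)
    for i in range(1,n):
        if st[i,4]>25: p=W[l==i]; out["s%d"%i]=rect(p),np.percentile(p[:,2],[50,90]).round(4),p[:,:2].mean(0).round(4),len(p)
    return out
E
python3 - <<'E'
from m import *
for n in("top","scene"):
    print(n)
    for k,v in fit(dict(np.load(n+"0.npz"))).items(): print(k,*v)
E
```

```text
top
rest (array([0.5719, 0.2037]), array([0.2907, 0.0838]), 88.95) [0.037  0.0402 0.0439] [0.5883 0.2026]
knob (array([0.5041, 0.2031]), array([0.0255, 0.0213]), 87.02) [0.039 0.044] 86
tray (array([ 0.5145, -0.232 ]), array([0.2755, 0.3277]), 89.9) [0.0067 0.0125 0.0268]
s1 (array([ 0.572 , -0.2678]), array([0.0814, 0.0176]), 8.98) [0.0236 0.0262] [ 0.5692 -0.2684] 171
s2 (array([ 0.5641, -0.2168]), array([0.0803, 0.0162]), 9.13) [0.0235 0.0261] [ 0.5616 -0.2173] 163
s3 (array([ 0.5569, -0.166 ]), array([0.0816, 0.0152]), 7.86) [0.0237 0.0263] [ 0.5547 -0.166 ] 161
s4 (array([ 0.4638, -0.2845]), array([0.0796, 0.0176]), 8.12) [0.0236 0.0268] [ 0.4608 -0.285 ] 175
s5 (array([ 0.4569, -0.2331]), array([0.0812, 0.0169]), 8.44) [0.0232 0.0266] [ 0.4542 -0.2337] 171
s6 (array([ 0.4487, -0.1823]), array([0.0787, 0.0164]), 7.3) [0.0238 0.0267] [ 0.4464 -0.1825] 168
scene
rest (array([0.5747, 0.2032]), array([0.2949, 0.0855]), 88.47) [0.0366 0.0409 0.045 ] [0.5926 0.198 ]
knob (array([0.5109, 0.1947]), array([0.0044, 0.0094]), 16.58) [0.0379 0.04  ] 8
tray (array([ 0.5073, -0.2294]), array([0.2849, 0.3008]), 88.94) [0.007  0.0136 0.027 ]
```

Run:
```python
from m import *
import bench
print([n for n in dir(bench) if not n.startswith('_')], getattr(bench,'grasp_offset',None))
from scipy.optimize import least_squares
for n in("top","scene"):
    d=dict(np.load(n+"0.npz")); W=cloud(d); X,Y,Z=W[...,0],W[...,1],W[...,2]; img=d["img"].astype(int)
    m=box(W,(X>.545)&(X<.65)&(Y>.03)&(Y<.37),.034,.055)
    r=W[m]; p=np.polyfit(r[:,1],r[:,0],1)
    for _ in range(5):
        e=r[:,0]-np.polyval(p,r[:,1]); r=r[abs(e)<.027]; p=np.polyfit(r[:,1],r[:,0],1)
    a=np.arctan(-p[0]); e=r[:,0]-np.polyval(p,r[:,1])
    c,s=np.cos(a),np.sin(a); R=np.array([[c,s],[-s,c]]); q=r[:,:2]@R.T
    # rail top bright
    lo,hi=np.percentile(q,[1.,99.],axis=0); mid=(lo+hi)/2
    print(n,"rest yaw deg",np.degrees(a).round(2),"size",(hi-lo).round(4),"centre",(R.T@mid).round(4),"mean",r[:,:2].mean(0).round(4))
    b=np.array([W[i,j] for i,j in zip(*np.where(m&(img.min(-1)>110)))]); qb=b[:,:2]@R.T; lo,hi=np.percentile(qb,[2,98],axis=0)
    print(" bright rail: size",(hi-lo).round(4),"centre",(R.T@((lo+hi)/2)).round(4),"z",np.median(b[:,2]).round(4))
    k=W[box(W,(X>.44)&(X<.545)&(Y>.16)&(Y<.25)&(img.max(-1)<60),.012,.06)]; 
    qk=k[:,:2]@R.T; print(" knob local pct",np.percentile(qk-R@(R.T@mid),[5,50,95],axis=0).round(4),"ztop",np.percentile(k[:,2],[50,97]).round(4),len(k))
    dark=(img.max(-1)<80)&(img.max(-1)-img.min(-1)<14)&(X>.35)&(X<.68)&(Y>-.37)&(Y<-.08)&(Z>.0195)&(Z<.04)
    s=W[dark]; print(" sticks n",len(s), "z",np.percentile(s[:,2],[50,90]).round(4))
    gx=np.repeat([-60.5,48.5],3)/1e3; gy=np.tile([-52,0,52],2)/1e3
    def tr(v): c,s_=np.cos(v[2]),np.sin(v[2]); return np.c_[v[0]+c*gx-s_*gy, v[1]+s_*gx+c*gy]
    def cost(v):
        G=tr(v); c,s_=np.cos(v[2]),np.sin(v[2]); D=s[:,None,:2]-G
        lx=D[...,0]*c+D[...,1]*s_; ly=-D[...,0]*s_+D[...,1]*c
        dd=np.hypot(np.maximum(abs(lx)-.036,0),ly); i=dd.argmin(1); j=np.arange(len(s))
        return np.r_[dd[j,i]]
    v=least_squares(cost,[.5145,-.232,.145],loss="soft_l1",f_scale=.01).x
    print(" tray",v[:2].round(4),"yaw",np.degrees(v[2]).round(2)); G=tr(v)
    c,s_=np.cos(v[2]),np.sin(v[2]); Rl=np.array([[c,s_],[-s_,c]])
    for g in G:
        l=(s[:,:2]-g)@Rl.T; l=l[(abs(l[:,0])<.06)&(abs(l[:,1])<.025)]
        if len(l)>5: print("  ",g.round(4),"mean",(g+Rl.T@l.mean(0)).round(4),"local",l.min(0).round(4),l.max(0).round(4),len(l))
```

```text
['Unreachable', 'get_image', 'grasp_offset', 'hand_in', 'sense'] 0.0187
top rest yaw deg -1.24 size [0.0458 0.2836] centre [0.5893 0.2027] mean [0.5888 0.2027]
 bright rail: size [0.027  0.2731] centre [0.5899 0.2023] z 0.04
 knob local pct [[-0.0955 -0.0135]
 [-0.0852 -0.0032]
 [-0.0765  0.0104]] ztop [0.0389 0.0436] 89
 sticks n 1001 z [0.0237 0.0265]
 tray [ 0.5155 -0.2243] yaw 8.62
   [ 0.4635 -0.2848] mean [ 0.4608 -0.2849] local [-0.0395 -0.0084] [0.0419 0.0094] 172
   [ 0.4557 -0.2334] mean [ 0.4538 -0.2338] local [-0.0399 -0.0085] [0.0418 0.0085] 171
   [ 0.4479 -0.182 ] mean [ 0.4462 -0.1825] local [-0.0387 -0.008 ] [0.0402 0.0084] 167
   [ 0.5713 -0.2684] mean [ 0.5691 -0.2684] local [-0.0399 -0.0086] [0.0415 0.0091] 169
   [ 0.5635 -0.217 ] mean [ 0.5617 -0.2172] local [-0.0395 -0.0083] [0.0408 0.0079] 159
   [ 0.5557 -0.1656] mean [ 0.5543 -0.166 ] local [-0.0397 -0.0083] [0.0415 0.0075] 161
scene rest yaw deg -1.36 size [0.0484 0.286 ] centre [0.5918 0.2008] mean [0.5927 0.1973]
 bright rail: size [0.0488 0.2812] centre [0.5912 0.2005] z 0.0411
 knob local pct [[-0.0857 -0.0115]
 [-0.0801 -0.004 ]
 [-0.0772  0.0034]] ztop [0.0381 0.0435] 18Traceback (most recent call last):
  File "<stdin>", line 21, in <module>
    return _quantile_unchecked(
        a, q, axis, out, overwrite_input, method, keepdims, weights)
    return _ureduce(a,
                    func=_quantile_ureduce_func,
    ...<5 lines>...
                    overwrite_input=overwrite_input,
                    method=method)
    r = func(a, **kwargs)
    result = _quantile(arr,
                       quantiles=q,
    ...<2 lines>...
                       out=out,
                       weights=wgt)
    slices_having_nans = np.isnan(arr[-1, ...])
                                  ~~~^^^^^^^^^
IndexError: index -1 is out of bounds for axis 0 with size 0
```

```bash
cat > plan.py <<'E'
from h import *
from scipy.spatial.transform import Rotation as Ro
REST=np.array([.590,.202]); RY=np.radians(-1.27); TY=np.radians(8.6)
def rest(lx,ly): c,s=np.cos(RY),np.sin(RY); return REST+[c*lx-s*ly,s*lx+c*ly]
def Rt(yaw): # tool x = -(cos,sin yaw), z down
    c,s=np.cos(yaw),np.sin(yaw); return np.array([[-c,-s,0],[-s,c,0],[0,0,-1]]).T@np.eye(3) if 0 else np.c_[[-c,-s,0],[-s,c,0],[0,0,-1]]
def go(xy,z,yaw,cur=None):
    """print delta in the tool axes from pose cur=(pos,R) (default: measured)"""
    if cur is None:
        s=sense(); w,x,y,q=s["tool_rot"]; cur=(s["tool_pos"],Ro.from_quat([x,y,q,w]).as_matrix())
    t=np.array([*xy,z]); d=cur[1].T@(t-cur[0]); r=Ro.from_matrix(cur[1].T@Rt(yaw)).as_rotvec()
    print("to",t.round(4),"d",d.round(4),"w",r.round(4),"rows",int(np.ceil(max(np.linalg.norm(d)/.05,np.degrees(np.linalg.norm(r))/8.59)))); return t,Rt(yaw)
E
python3 - <<'E'
from plan import *
print(np.linalg.det(Rt(.1)))
d=dict(np.load("scene0.npz")); W=cloud(d)
for x,y in[(.4635,-.2848),(.4557,-.2334),(.4479,-.182),(.5713,-.2684),(.5635,-.217),(.5557,-.1656)]:
    c=d["R"]@[x,y,.024]+d["t"]; u,v=(d["intrinsics"]@c)[:2]/c[2]; u,v=int(round(u)),int(round(v))
    print((u,v),W[v,u].round(4),d["img"][v,u])
p=go(rest(-.086,-.001),.10,RY); go(rest(-.086,-.001),.012,RY,p)
E
```

```text
1.0000000000000002
(156, 198) [ 0.4684 -0.2848  0.0263] [117 115 117]
(171, 193) [ 0.4526 -0.2324  0.0204] [116 115 117]
(186, 188) [ 0.4447 -0.1797  0.0209] [116 115 119]
(169, 217) [ 0.572  -0.2682  0.0243] [118 116 118]
(185, 211) [ 0.5665 -0.2162  0.0281] [117 116 120]
(200, 206) [ 0.5542 -0.1646  0.0233] [118 116 119]
to [0.504  0.2029 0.1   ] d [-0.4145 -0.3227  0.1306] w [-0.0021 -0.0006 -0.2986] rows 11
to [0.504  0.2029 0.012 ] d [0.    0.    0.088] w [0. 0. 0.] rows 2
```

Both views put the stick tops near 24 mm and the rail at 40 mm, matching the text. Moving above the knob.

Emit:
jog_arm:
  commands:
    - {"dx": -0.35,"dy": -0.27,"dz": 0.03,"wx": -0.002,"wz": -0.2986,"fingers": 0.65}
    - {"dx": -0.35,"dy": -0.27,"dz": 0.03,"wx": -0.002,"wz": -0.2986,"fingers": 0.65}
    - {"dx": -0.35,"dy": -0.27,"dz": 0.03,"wx": -0.002,"wz": -0.2986,"fingers": 0.65}
    - {"dx": -0.35,"dy": -0.27,"dz": 0.03,"wx": -0.002,"wz": -0.2986,"fingers": 0.65}
    - {"dx": -0.4145,"dy": -0.3227,"dz": 0.13,"wx": -0.002,"wz": -0.2986,"fingers": 0.65}
    - {"dx": -0.4145,"dy": -0.3227,"dz": 0.13,"wx": -0.002,"wz": -0.2986,"fingers": 0.65}
    - {"dx": -0.4145,"dy": -0.3227,"dz": 0.13,"wx": -0.002,"wz": -0.2986,"fingers": 0.65}
    - {"dx": -0.4145,"dy": -0.3227,"dz": 0.13,"wx": -0.002,"wz": -0.2986,"fingers": 0.65}

```text
validation failed for argument at $.co...
```

Emit:
jog_arm:
  commands:
    - {"dx": 0,"fingers": 0.65}
    - {"dx": 0,"fingers": 0.65}

```text
validation failed for argument at $.co...
```

```bash
python3 -c "
from plan import *
print(sense()['time'],sense()['finger_gap'],sense()['contact_force'])
p=go(rest(-.086,-.001),.10,RY)"
```

```text
0.1 0.08516915416861352 [-0.68739999  0.49118111  0.59420111]
to [0.504  0.2029 0.1   ] d [-0.4145 -0.3227  0.1306] w [-0.0021 -0.0006 -0.2986] rows 11
```

Emit:
jog_arm:
  commands:
    - {"dx": -0.35,"dy": -0.27,"dz": 0.03,"wx": -0.002,"wy": 0.0,"wz": -0.2986,"fingers": 0.65}
    - {"dx": -0.35,"dy": -0.27,"dz": 0.03,"wx": -0.002,"wy": 0.0,"wz": -0.2986,"fingers": 0.65}

```text
time: 0.3
tool_pos: [0.2679, 0.5577, 0.2236]
tool_rot: [-0.0, 0.008, 1.0, 0.0]
contact_force: [1.1, -0.3, -0.6]
finger_gap: 0.0588
grasp_force: 0.0
```

```bash
python3 -c "
from plan import *
p=go(rest(-.086,-.001),.10,RY)"
```

```text
to [0.504  0.2029 0.1   ] d [-0.2414 -0.3513  0.1232] w [ 0.0009 -0.0001  0.0071] rows 9
```

Emit:
jog_arm:
  commands:
    - {"dx": -0.2414,"dy": -0.3513,"dz": 0.04,"wx": 0.0,"wy": 0.0,"wz": 0.007,"fingers": 0.65}
    - {"dx": -0.2414,"dy": -0.3513,"dz": 0.04,"wx": 0.0,"wy": 0.0,"wz": 0.007,"fingers": 0.65}
    - {"dx": -0.2414,"dy": -0.3513,"dz": 0.04,"wx": 0.0,"wy": 0.0,"wz": 0.007,"fingers": 0.65}
    - {"dx": -0.2414,"dy": -0.3513,"dz": 0.04,"wx": 0.0,"wy": 0.0,"wz": 0.007,"fingers": 0.65}
    - {"dx": -0.2414,"dy": -0.3513,"dz": 0.04,"wx": 0.0,"wy": 0.0,"wz": 0.007,"fingers": 0.65}
    - {"dx": -0.2414,"dy": -0.3513,"dz": 0.04,"wx": 0.0,"wy": 0.0,"wz": 0.007,"fingers": 0.65}
    - {"dx": -0.2414,"dy": -0.3513,"dz": 0.04,"wx": 0.0,"wy": 0.0,"wz": 0.007,"fingers": 0.65}
    - {"dx": -0.2414,"dy": -0.3513,"dz": 0.12,"wx": 0.0,"wy": 0.0,"wz": 0.007,"fingers": 0.65}

```text
time: 1.1
tool_pos: [0.4817, 0.2371, 0.1584]
tool_rot: [0.006, 0.016, 1.0, 0.002]
contact_force: [1.3, 0.6, 0.2]
finger_gap: 0.0561
grasp_force: 0.0
```

Emit:
jog_arm:
  commands:
    - {"dx": 0.0,"dy": 0.0,"dz": 0.0,"wx": 0.0,"wy": 0.0,"wz": 0.0,"fingers": 0.65}
    - {"dx": 0.0,"dy": 0.0,"dz": 0.0,"wx": 0.0,"wy": 0.0,"wz": 0.0,"fingers": 0.65}

```text
time: 1.3
tool_pos: [0.4762, 0.2379, 0.1527]
tool_rot: [-0.001, 0.017, 1.0, 0.001]
contact_force: [-1.0, 0.3, 0.6]
finger_gap: 0.0557
grasp_force: 0.0
```

```bash
python3 -c "
from plan import *
print(sense()['tool_pos'],sense()['finger_gap'])
p=go(rest(-.086,-.001),.012,RY)"
```

```text
[0.4762171  0.23792959 0.15266605] 0.055655450900049565
to [0.504  0.2029 0.012 ] d [-0.0293 -0.0343  0.1405] w [ 0.0014 -0.0029 -0.0109] rows 3
```

Emit:
jog_arm:
  commands:
    - {"dx": -0.0293,"dy": -0.0343,"dz": 0.0,"wx": 0.001,"wy": -0.003,"wz": -0.011,"fingers": 0.65}
    - {"dx": -0.0293,"dy": -0.0343,"dz": 0.05,"wx": 0.001,"wy": -0.003,"wz": -0.011,"fingers": 0.65}
    - {"dx": -0.0293,"dy": -0.0343,"dz": 0.09,"wx": 0.001,"wy": -0.003,"wz": -0.011,"fingers": 0.65}
    - {"dx": -0.0293,"dy": -0.0343,"dz": 0.12,"wx": 0.001,"wy": -0.003,"wz": -0.011,"fingers": 0.65}
    - {"dx": -0.0293,"dy": -0.0343,"dz": 0.1405,"wx": 0.001,"wy": -0.003,"wz": -0.011,"fingers": 0.65}
    - {"dx": -0.0293,"dy": -0.0343,"dz": 0.1405,"wx": 0.001,"wy": -0.003,"wz": -0.011,"fingers": 0.65}
    - {"dx": -0.0293,"dy": -0.0343,"dz": 0.1405,"wx": 0.001,"wy": -0.003,"wz": -0.011,"fingers": 0.65}

```text
time: 2.0
tool_pos: [0.5057, 0.2051, 0.0146]
tool_rot: [0.002, 0.009, 1.0, 0.001]
contact_force: [0.3, 0.0, 0.3]
finger_gap: 0.0555
grasp_force: 0.0
```

Emit:
jog_arm:
  commands:
    - {"dx": 0.0,"dy": 0.0,"dz": 0.0,"wx": 0.0,"wy": 0.0,"wz": 0.0,"fingers": 0.3}
    - {"dx": 0.0,"dy": 0.0,"dz": 0.0,"wx": 0.0,"wy": 0.0,"wz": 0.0,"fingers": 0.25}
    - {"dx": 0.0,"dy": 0.0,"dz": 0.0,"wx": 0.0,"wy": 0.0,"wz": 0.0,"fingers": 0.2}
    - {"dx": 0.0,"dy": 0.0,"dz": 0.0,"wx": 0.0,"wy": 0.0,"wz": 0.0,"fingers": 0.2}
    - {"dx": 0.0,"dy": 0.0,"dz": 0.0,"wx": 0.0,"wy": 0.0,"wz": 0.0,"fingers": 0.2}
  squeeze: 50

```text
time: 2.5
tool_pos: [0.5068, 0.2038, 0.016]
tool_rot: [0.003, 0.01, 1.0, 0.0]
contact_force: [-1.2, -1.0, 6.0]
finger_gap: 0.0281
grasp_force: 49.3
```

```bash
python3 -c "
from plan import *
s=sense();print(s['contact_force'],s['wrist_torque'],s['finger_gap'],s['grasp_force'])
go(rest(-.120,0),.0122,RY)"
```

```text
[-1.20494302 -1.0000866   5.98689334] [-0.50926935  0.24922373  0.04814417] 0.02813344288602725 49.28976774215698
to [0.47   0.2047 0.0122] d [0.0368 0.0002 0.0036] w [0.0007 0.0066 0.0029] rows 1
```

Emit:
jog_arm:
  commands:
    - {"dx": 0.008,"dy": 0.0,"dz": 0.0,"wx": 0.0,"wy": 0.0,"wz": 0.0,"fingers": 0.2}
    - {"dx": 0.016,"dy": 0.0,"dz": 0.0,"wx": 0.0,"wy": 0.0,"wz": 0.0,"fingers": 0.2}
    - {"dx": 0.024,"dy": 0.0,"dz": 0.0,"wx": 0.0,"wy": 0.0,"wz": 0.0,"fingers": 0.2}
    - {"dx": 0.03,"dy": 0.0,"dz": 0.0,"wx": 0.0,"wy": 0.0,"wz": 0.0,"fingers": 0.2}
    - {"dx": 0.034,"dy": 0.0,"dz": 0.0,"wx": 0.0,"wy": 0.0,"wz": 0.0,"fingers": 0.2}
    - {"dx": 0.034,"dy": 0.0,"dz": 0.0,"wx": 0.0,"wy": 0.0,"wz": 0.0,"fingers": 0.2}

```text
time: 3.1
tool_pos: [0.4732, 0.2046, 0.016]
tool_rot: [0.005, 0.01, 1.0, 0.001]
contact_force: [2.1, -2.7, 8.2]
finger_gap: 0.0284
grasp_force: 51.6
```

Emit:
jog_arm:
  commands:
    - {"dx": 0.002,"dy": 0.0,"dz": 0.0,"wx": 0.0,"wy": 0.0,"wz": 0.0,"fingers": 0.2}
    - {"dx": 0.003,"dy": 0.0,"dz": 0.0,"wx": 0.0,"wy": 0.0,"wz": 0.0,"fingers": 0.2}
    - {"dx": 0.003,"dy": 0.0,"dz": 0.0,"wx": 0.0,"wy": 0.0,"wz": 0.0,"fingers": 0.2}

```text
time: 3.4
tool_pos: [0.4721, 0.2046, 0.016]
tool_rot: [0.007, 0.01, 1.0, 0.001]
contact_force: [7.5, -2.1, 2.8]
finger_gap: 0.0281
grasp_force: 51.0
```

Run:
```python
from m import *
d=get_image("top"); W=cloud(d); np.savez("top1.npz",**d)
s=sense();print(s['time'],s['tool_pos'],s['contact_force'],s['finger_gap'],s['grasp_force'])
d2=get_image("scene")
a=cv2.resize(d["img"][140:240,130:250],None,fx=5,fy=5,interpolation=cv2.INTER_CUBIC); b=cv2.resize(d2["img"][140:220,250:370],None,fx=4.5,fy=6,interpolation=cv2.INTER_CUBIC)
cv2.imwrite("pics/c.png",a)
```

```text
3.45 [0.47209311 0.20461097 0.01603631] [ 6.29827674 -3.71739197  4.16791388] 0.027926057556309305 51.00849509239197
```

Emit:
jog_arm:
  commands:
    - {"dx": 0.003,"dy": 0.0,"dz": 0.0,"wx": 0.0,"wy": 0.0,"wz": 0.0,"fingers": 0.2}
    - {"dx": 0.005,"dy": 0.0,"dz": 0.0,"wx": 0.0,"wy": 0.0,"wz": 0.0,"fingers": 0.2}
    - {"dx": 0.005,"dy": 0.0,"dz": 0.0,"wx": 0.0,"wy": 0.0,"wz": 0.0,"fingers": 0.2}
    - {"dx": 0.005,"dy": 0.0,"dz": 0.0,"wx": 0.0,"wy": 0.0,"wz": 0.0,"fingers": 0.2}

```text
time: 3.9
tool_pos: [0.4721, 0.2046, 0.0162]
tool_rot: [0.014, 0.01, 1.0, 0.002]
contact_force: [20.8, -2.9, -9.7]
finger_gap: 0.0284
grasp_force: 50.7
```

End stop reached (20 N, no more motion). Relax, release and lift.

Emit:
jog_arm:
  commands:
    - {"dx": -0.005,"dy": 0.0,"dz": 0.0,"wx": 0.0,"wy": 0.0,"wz": 0.0,"fingers": 0.2}
    - {"dx": -0.005,"dy": 0.0,"dz": 0.0,"wx": 0.0,"wy": 0.0,"wz": 0.0,"fingers": 0.6}
    - {"dx": -0.005,"dy": 0.0,"dz": 0.0,"wx": 0.0,"wy": 0.0,"wz": 0.0,"fingers": 0.6}
    - {"dx": -0.005,"dy": 0.0,"dz": 0.0,"wx": 0.0,"wy": 0.0,"wz": 0.0,"fingers": 0.6}
    - {"dx": -0.005,"dy": 0.0,"dz": -0.03,"wx": 0.0,"wy": 0.0,"wz": 0.0,"fingers": 0.6}
    - {"dx": -0.005,"dy": 0.0,"dz": -0.08,"wx": 0.0,"wy": 0.0,"wz": 0.0,"fingers": 0.6}
    - {"dx": -0.005,"dy": 0.0,"dz": -0.13,"wx": 0.0,"wy": 0.0,"wz": 0.0,"fingers": 0.45}
    - {"dx": -0.005,"dy": 0.0,"dz": -0.13,"wx": 0.0,"wy": 0.0,"wz": 0.0,"fingers": 0.45}

```text
time: 4.7
tool_pos: [0.4717, 0.2059, 0.151]
tool_rot: [0.008, 0.01, 1.0, 0.002]
contact_force: [0.3, -0.4, 0.5]
finger_gap: 0.0383
grasp_force: 0.0
```

Run:
```python
from plan import *
s=sense(); print(s['time'],s['tool_pos'],s['finger_gap'])
print(rest(0,0))
go([.4479,-.182],.10,TY)
```

```text
4.7 [0.47174462 0.20592005 0.15101608] 0.038286595811643946
[0.59  0.202]
to [ 0.4479 -0.182   0.1   ] d [ 0.0172 -0.3885  0.0489] w [ 0.0032  0.0173 -0.1695] rows 8
```

Emit:
jog_arm:
  commands:
    - {"dx": 0.017,"dy": -0.3885,"dz": 0.0,"wx": 0.003,"wy": 0.017,"wz": -0.1695,"fingers": 0.45}
    - {"dx": 0.017,"dy": -0.3885,"dz": 0.0,"wx": 0.003,"wy": 0.017,"wz": -0.1695,"fingers": 0.45}
    - {"dx": 0.017,"dy": -0.3885,"dz": 0.0,"wx": 0.003,"wy": 0.017,"wz": -0.1695,"fingers": 0.45}
    - {"dx": 0.017,"dy": -0.3885,"dz": 0.0,"wx": 0.003,"wy": 0.017,"wz": -0.1695,"fingers": 0.45}
    - {"dx": 0.017,"dy": -0.3885,"dz": 0.0,"wx": 0.003,"wy": 0.017,"wz": -0.1695,"fingers": 0.45}
    - {"dx": 0.017,"dy": -0.3885,"dz": 0.0,"wx": 0.003,"wy": 0.017,"wz": -0.1695,"fingers": 0.45}
    - {"dx": 0.017,"dy": -0.3885,"dz": 0.0,"wx": 0.003,"wy": 0.017,"wz": -0.1695,"fingers": 0.45}
    - {"dx": 0.017,"dy": -0.3885,"dz": 0.0,"wx": 0.003,"wy": 0.017,"wz": -0.1695,"fingers": 0.45}

```text
time: 5.5
tool_pos: [0.4417, -0.185, 0.142]
tool_rot: [-0.007, -0.074, 0.997, -0.0]
contact_force: [0.6, 0.3, -0.2]
finger_gap: 0.0384
grasp_force: 0.0
```

Emit:
jog_arm:
  commands:
    - {"dx": 0.0,"dy": 0.0,"dz": 0.0,"wx": 0.0,"wy": 0.0,"wz": 0.0,"fingers": 0.45}
    - {"dx": 0.0,"dy": 0.0,"dz": 0.0,"wx": 0.0,"wy": 0.0,"wz": 0.0,"fingers": 0.45}

```text
time: 5.7
tool_pos: [0.442, -0.1834, 0.1418]
tool_rot: [-0.008, -0.074, 0.997, -0.0]
contact_force: [0.2, 0.3, 0.5]
finger_gap: 0.0384
grasp_force: 0.0
```

Run:
```python
from plan import *
s=sense(); print(s['time'],s['tool_pos'],s['finger_gap'])
d=get_image("top"); W=cloud(d); np.savez("top2.npz",**d)
cv2.imwrite("pics/d.png",cv2.resize(d["img"][130:270,100:400],None,fx=2.6,fy=2.6,interpolation=cv2.INTER_CUBIC))
# knob
img=d["img"].astype(int);X,Y,Z=[W[...,i] for i in range(3)]
k=W[(X>.42)&(X<.545)&(Y>.16)&(Y<.25)&(img.max(-1)<60)&(Z>.012)&(Z<.06)]
c,s_=np.cos(RY),np.sin(RY);q=(k[:,:2]-REST)@np.array([[c,s_],[-s_,c]]).T
print("knob",np.percentile(q,[5,50,95],axis=0).round(4))
go([.4479,-.182],.0105,TY)
```

```text
5.7 [ 0.44202664 -0.18344536  0.14182603] 0.03843858756462168
knob [[-0.1305 -0.0129]
 [-0.1203 -0.0022]
 [-0.1113  0.011 ]]
to [ 0.4479 -0.182   0.0105] d [-0.0077 -0.0004  0.1312] w [ 0.001  -0.0152 -0.0009] rows 3
```

View pics/d.png

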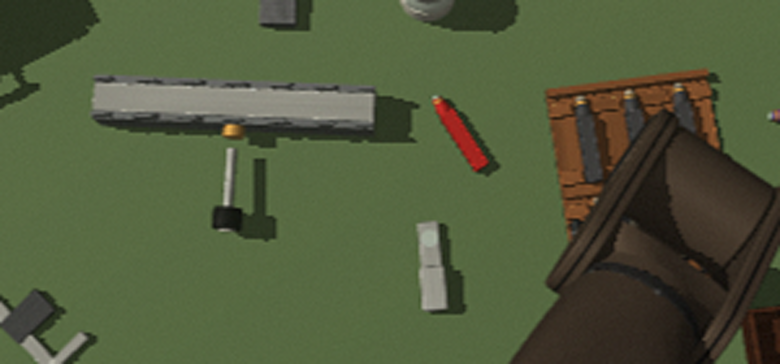

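The picture shows the knob at (228,217), fully out, measured 120 mm from the rest's origin. The rest and tray are undisturbed. Now I pick the first stick.

Emit:
jog_arm:
  commands:
    - {"dx": -0.0077,"dy": 0.0,"dz": 0.04,"wx": 0.001,"wy": -0.015,"wz": 0.0,"fingers": 0.45}
    - {"dx": -0.0077,"dy": 0.0,"dz": 0.08,"wx": 0.001,"wy": -0.015,"wz": 0.0,"fingers": 0.45}
    - {"dx": -0.0077,"dy": 0.0,"dz": 0.1,"wx": 0.001,"wy": -0.015,"wz": 0.0,"fingers": 0.45}
    - {"dx": -0.0077,"dy": 0.0,"dz": 0.115,"wx": 0.001,"wy": -0.015,"wz": 0.0,"fingers": 0.45}
    - {"dx": -0.0077,"dy": 0.0,"dz": 0.125,"wx": 0.001,"wy": -0.015,"wz": 0.0,"fingers": 0.45}
    - {"dx": -0.0077,"dy": 0.0,"dz": 0.13,"wx": 0.001,"wy": -0.015,"wz": 0.0,"fingers": 0.45}
    - {"dx": -0.0077,"dy": 0.0,"dz": 0.13,"wx": 0.001,"wy": -0.015,"wz": 0.0,"fingers": 0.45}

```text
time: 6.45
tool_pos: [0.4487, -0.1819, 0.0125]
tool_rot: [0.0, -0.075, 0.997, -0.001]
contact_force: [-0.2, -0.7, 0.7]
finger_gap: 0.0383
grasp_force: 0.0
```

Run:
```python
from plan import *
s=sense(); print(s['time'],s['tool_pos'],s['finger_gap'],s['contact_force'])
go([.4479,-.182],.0105,TY)
```

```text
6.45 [ 0.44872435 -0.1818803   0.01248435] 0.03827554591970792 [-0.22171882 -0.67113084  0.66735583]
to [ 0.4479 -0.182   0.0105] d [0.0008 0.     0.002 ] w [-0.0015  0.0006  0.0008] rows 1
```

Emit:
jog_arm:
  commands:
    - {"dx": 0.001,"dy": 0.0,"dz": 0.002,"wx": 0.0,"wy": 0.0,"wz": 0.0,"fingers": 0.2}
    - {"dx": 0.001,"dy": 0.0,"dz": 0.002,"wx": 0.0,"wy": 0.0,"wz": 0.0,"fingers": 0.05}
    - {"dx": 0.001,"dy": 0.0,"dz": 0.002,"wx": 0.0,"wy": 0.0,"wz": 0.0,"fingers": 0.05}
    - {"dx": 0.001,"dy": 0.0,"dz": 0.002,"wx": 0.0,"wy": 0.0,"wz": 0.0,"fingers": 0.05}
    - {"dx": 0.001,"dy": 0.0,"dz": 0.002,"wx": 0.0,"wy": 0.0,"wz": 0.0,"fingers": 0.05}
  squeeze: 70

```text
time: 6.95
tool_pos: [0.4484, -0.1834, 0.0117]
tool_rot: [0.001, -0.075, 0.997, -0.001]
contact_force: [-0.7, 2.6, 5.6]
finger_gap: 0.0141
grasp_force: 71.4
```

Emit:
jog_arm:
  commands:
    - {"dx": 0.0,"dy": 0.0,"dz": -0.02,"wx": 0.0,"wy": 0.0,"wz": 0.0,"fingers": 0.05}
    - {"dx": 0.0,"dy": 0.0,"dz": -0.05,"wx": 0.0,"wy": 0.0,"wz": 0.0,"fingers": 0.05}
    - {"dx": 0.0,"dy": 0.0,"dz": -0.08,"wx": 0.0,"wy": 0.0,"wz": 0.0,"fingers": 0.05}
    - {"dx": 0.0,"dy": 0.0,"dz": -0.1,"wx": 0.0,"wy": 0.0,"wz": 0.0,"fingers": 0.05}
    - {"dx": 0.0,"dy": 0.0,"dz": -0.1,"wx": 0.0,"wy": 0.0,"wz": 0.0,"fingers": 0.05}

```text
time: 7.45
tool_pos: [0.4494, -0.1841, 0.1136]
tool_rot: [0.003, -0.075, 0.997, -0.003]
contact_force: [0.1, -0.7, -0.9]
finger_gap: 0.014
grasp_force: 70.6
```

Run:
```python
from plan import *
s=sense(); print(s['time'],s['tool_pos'],s['finger_gap'],s['contact_force'])
p=go(rest(0,-.115),.11,RY)
go(rest(0,-.115),.0435,RY,p)
```

```text
7.45 [ 0.44940092 -0.18407124  0.11360413] 0.014010845049908016 [ 0.13353876 -0.69788382 -0.9183291 ]
to [0.5875 0.087  0.11  ] d [-0.1769  0.2475  0.003 ] w [-0.0062  0.0066  0.1716] rows 7
to [0.5875 0.087  0.0435] d [0.     0.     0.0665] w [0. 0. 0.] rows 2
```

Emit:
jog_arm:
  commands:
    - {"dx": -0.177,"dy": 0.2475,"dz": 0.003,"wx": -0.006,"wy": 0.006,"wz": 0.1716,"fingers": 0.05}
    - {"dx": -0.177,"dy": 0.2475,"dz": 0.003,"wx": -0.006,"wy": 0.006,"wz": 0.1716,"fingers": 0.05}
    - {"dx": -0.177,"dy": 0.2475,"dz": 0.003,"wx": -0.006,"wy": 0.006,"wz": 0.1716,"fingers": 0.05}
    - {"dx": -0.177,"dy": 0.2475,"dz": 0.003,"wx": -0.006,"wy": 0.006,"wz": 0.1716,"fingers": 0.05}
    - {"dx": -0.177,"dy": 0.2475,"dz": 0.003,"wx": -0.006,"wy": 0.006,"wz": 0.1716,"fingers": 0.05}
    - {"dx": -0.177,"dy": 0.2475,"dz": 0.003,"wx": -0.006,"wy": 0.006,"wz": 0.1716,"fingers": 0.05}
    - {"dx": -0.177,"dy": 0.2475,"dz": 0.003,"wx": -0.006,"wy": 0.006,"wz": 0.1716,"fingers": 0.05}
    - {"dx": -0.177,"dy": 0.2475,"dz": 0.003,"wx": -0.006,"wy": 0.006,"wz": 0.1716,"fingers": 0.05}

```text
time: 8.25
tool_pos: [0.585, 0.0898, 0.1052]
tool_rot: [-0.004, 0.009, 1.0, 0.002]
contact_force: [0.1, -0.2, -2.1]
finger_gap: 0.0138
grasp_force: 70.6
```

Emit:
jog_arm:
  commands:
    - {"dx": 0.0,"dy": 0.0,"dz": 0.0,"wx": 0.0,"wy": 0.0,"wz": 0.0,"fingers": 0.05}
    - {"dx": 0.0,"dy": 0.0,"dz": 0.0,"wx": 0.0,"wy": 0.0,"wz": 0.0,"fingers": 0.05}

```text
time: 8.45
tool_pos: [0.5848, 0.0868, 0.1065]
tool_rot: [-0.003, 0.012, 1.0, 0.002]
contact_force: [-0.5, -0.7, -0.7]
finger_gap: 0.0141
grasp_force: 70.6
```

Run:
```python
from plan import *
s=sense(); print(s['time'],s['tool_pos'],s['finger_gap'],s['grasp_force'],s['contact_force'])
go(rest(0,-.115),.0447,RY)
```

```text
8.45 [0.58483488 0.08679008 0.10651471] 0.014123104816597508 70.59301972389221 [-0.47716908 -0.6978781  -0.68178652]
to [0.5875 0.087  0.0447] d [-0.003   0.0001  0.0618] w [ 0.0031 -0.0068 -0.0017] rows 2
```

Emit:
jog_arm:
  commands:
    - {"dx": -0.003,"dy": 0.0,"dz": 0.01,"wx": 0.003,"wy": -0.007,"wz": -0.002,"fingers": 0.05}
    - {"dx": -0.003,"dy": 0.0,"dz": 0.035,"wx": 0.003,"wy": -0.007,"wz": -0.002,"fingers": 0.05}
    - {"dx": -0.003,"dy": 0.0,"dz": 0.05,"wx": 0.003,"wy": -0.007,"wz": -0.002,"fingers": 0.05}
    - {"dx": -0.003,"dy": 0.0,"dz": 0.057,"wx": 0.003,"wy": -0.007,"wz": -0.002,"fingers": 0.05}
    - {"dx": -0.003,"dy": 0.0,"dz": 0.0615,"wx": 0.003,"wy": -0.007,"wz": -0.002,"fingers": 0.05}
    - {"dx": -0.003,"dy": 0.0,"dz": 0.0615,"wx": 0.003,"wy": -0.007,"wz": -0.002,"fingers": 0.05}
    - {"dx": -0.003,"dy": 0.0,"dz": 0.0615,"wx": 0.003,"wy": -0.007,"wz": -0.002,"fingers": 0.05}

```text
time: 9.15
tool_pos: [0.5892, 0.0884, 0.0467]
tool_rot: [0.002, 0.01, 1.0, 0.0]
contact_force: [0.4, 0.3, -1.0]
finger_gap: 0.0147
grasp_force: 57.3
```

Run:
```python
from plan import *
s=sense(); print(s['time'],s['tool_pos'],s['finger_gap'],s['grasp_force'],s['contact_force'])
go(rest(0,-.115),.0437,RY)
```

```text
9.15 [0.58919362 0.08835595 0.0467133 ] 0.014717403688066231 57.29672849178314 [ 0.36399049  0.2743566  -1.01167093]
to [0.5875 0.087  0.0437] d [ 0.0017 -0.0014  0.003 ] w [0.0005 0.0035 0.0021] rows 1
```

Emit:
jog_arm:
  commands:
    - {"dx": 0.0015,"dy": -0.001,"dz": 0.001,"wx": 0.0,"wy": 0.003,"wz": 0.002,"fingers": 0.05}
    - {"dx": 0.0015,"dy": -0.001,"dz": 0.002,"wx": 0.0,"wy": 0.003,"wz": 0.002,"fingers": 0.05}
    - {"dx": 0.0015,"dy": -0.001,"dz": 0.0025,"wx": 0.0,"wy": 0.003,"wz": 0.002,"fingers": 0.05}
    - {"dx": 0.0015,"dy": -0.001,"dz": 0.0025,"wx": 0.0,"wy": 0.003,"wz": 0.002,"fingers": 0.05}

```text
time: 9.55
tool_pos: [0.5872, 0.0875, 0.0438]
tool_rot: [-0.0, 0.011, 1.0, 0.0]
contact_force: [-0.6, -0.5, 0.7]
finger_gap: 0.0138
grasp_force: 73.9
```

Run:
```python
from plan import *
s=sense(); print(s['time'],s['tool_pos'],s['finger_gap'],s['grasp_force'],s['contact_force'])
go(rest(0,-.115),.0437,RY)
d=get_image("scene"); np.savez("sc1.npz",**d)
cv2.imwrite("pics/e.png",cv2.resize(d["img"][140:230,230:370],None,fx=5.6,fy=5.6,interpolation=cv2.INTER_CUBIC))
```

```text
9.55 [0.58719756 0.08746772 0.0438139 ] 0.01380239365114427 73.87242794036865 [-0.59657522 -0.45204009  0.74701257]
to [0.5875 0.087  0.0437] d [-0.0003 -0.0004  0.0001] w [ 0.0005 -0.0004  0.0002] rows 1
```

View pics/e.png

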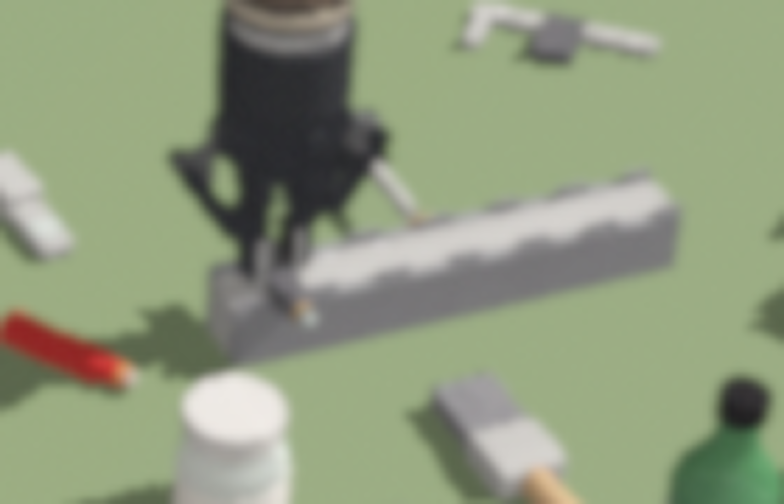

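The scene crop shows the stick held over the end notch, stone at (310,318). I compare this with the expected projection to see if it is pitched.

Run:
```python
from plan import *
d=dict(np.load("sc1.npz")); W=cloud(d)
def pr(p):
    c=d["R"]@p+d["t"]; return ((d["intrinsics"]@c)[:2]/c[2]-[230,140])*5.6+2.3
for lx in(-.04,0,.03,.045,.053): 
    for z in(.048,.042): print(lx,z,pr(np.array([*rest(lx,-.115),z])).round(0))
for u,v in[(290,300),(300,309),(310,318)]:
    print(W[140+int(v/5.6),230+int(u/5.6)].round(4))
```

```text
-0.04 0.048 [241. 234.]
-0.04 0.042 [241. 242.]
0 0.048 [268. 273.]
0 0.042 [268. 281.]
0.03 0.048 [289. 303.]
0.03 0.042 [289. 311.]
0.045 0.048 [300. 318.]
0.045 0.042 [300. 327.]
0.053 0.048 [306. 326.]
0.053 0.042 [305. 335.]
[0.6199 0.084  0.0531]
[0.635  0.0837 0.0562]
[0.6335 0.0918 0.0488]
```

Emit:
jog_arm:
  commands:
    - {"dx": 0.0,"dy": 0.0,"dz": 0.0,"wx": 0.0,"wy": 0.0,"wz": 0.0,"fingers": 0.3}
    - {"dx": 0.0,"dy": 0.0,"dz": 0.0,"wx": 0.0,"wy": 0.0,"wz": 0.0,"fingers": 0.4}
    - {"dx": 0.0,"dy": 0.0,"dz": 0.0,"wx": 0.0,"wy": 0.0,"wz": 0.0,"fingers": 0.4}
    - {"dx": 0.0,"dy": 0.0,"dz": -0.01,"wx": 0.0,"wy": 0.0,"wz": 0.0,"fingers": 0.4}
    - {"dx": 0.0,"dy": 0.0,"dz": -0.04,"wx": 0.0,"wy": 0.0,"wz": 0.0,"fingers": 0.4}
    - {"dx": 0.0,"dy": 0.0,"dz": -0.08,"wx": 0.0,"wy": 0.0,"wz": 0.0,"fingers": 0.45}
    - {"dx": 0.0,"dy": 0.0,"dz": -0.08,"wx": 0.0,"wy": 0.0,"wz": 0.0,"fingers": 0.45}

```text
time: 10.3
tool_pos: [0.5917, 0.0874, 0.1312]
tool_rot: [0.006, 0.011, 1.0, 0.0]
contact_force: [0.4, -0.0, 0.2]
finger_gap: 0.0383
grasp_force: 0.0
```

Run:
```python
from plan import *
s=sense(); print(s['time'],s['tool_pos'],s['finger_gap'],s['grasp_force'],s['contact_force'])
go([.4557,-.2334],.11,TY)
d=get_image("scene"); np.savez("sc2.npz",**d)
cv2.imwrite("pics/f.png",cv2.resize(d["img"][165:215,250:330],None,fx=9,fy=9,interpolation=cv2.INTER_CUBIC))
```

```text
10.3 [0.59168085 0.08741311 0.13124762] 0.038315520874379484 0.0 [ 0.37591667 -0.02383047  0.24469595]
to [ 0.4557 -0.2334  0.11  ] d [ 0.1292 -0.3237  0.0195] w [-0.0005  0.0125 -0.172 ] rows 7
```

View pics/f.png

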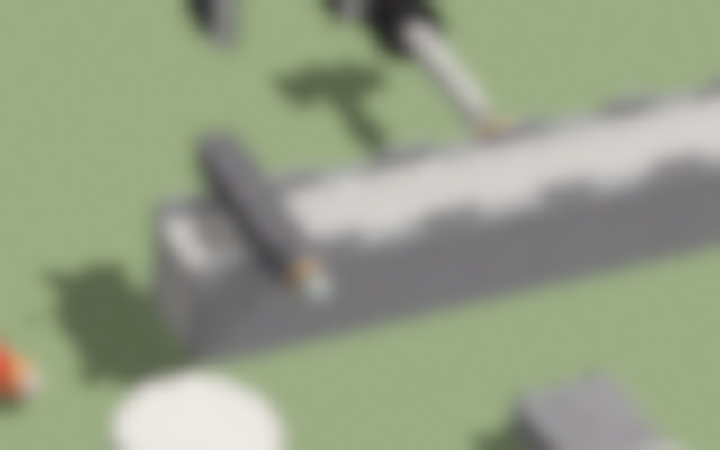

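The stick lies level across the rail in the end notch, tail at (215,150), stone at (318,290). I check the remaining sticks while moving on.

```bash
cat > st.py <<'E'
from m import *
def sticks():
    d=get_image("top"); o=fit(d)
    for k,v in o.items():
        if k[0]=="s": print(k,*v)
if __name__=="__main__": sticks()
E
python3 st.py
```

```text
Traceback (most recent call last):
  File "st.py", line 6, in <module>
    if __name__=="__main__": sticks()
                             ~~~~~~^^
  File "st.py", line 3, in sticks
    d=get_image("top"); o=fit(d)
                          ~~~^^^
  File "m.py", line 10, in fit
    k=W[box(W,(X>.44)&(X<.56)&(Y>.13)&(Y<.27)&(img.max(-1)<45),.02,.06)]; out["knob"]=rect(k),np.percentile(k[:,2],[50,98]).round(4),len(k)
                                                                                              ~~~~~~~~~~~~~^^^^^^^^^^^^^^^^
IndexError: index -1 is out of bounds for axis 0 with size 0
```

Emit:
jog_arm:
  commands:
    - {"dx": 0.1292,"dy": -0.3237,"dz": 0.02,"wx": 0.0,"wy": 0.012,"wz": -0.172,"fingers": 0.45}
    - {"dx": 0.1292,"dy": -0.3237,"dz": 0.02,"wx": 0.0,"wy": 0.012,"wz": -0.172,"fingers": 0.45}
    - {"dx": 0.1292,"dy": -0.3237,"dz": 0.02,"wx": 0.0,"wy": 0.012,"wz": -0.172,"fingers": 0.45}
    - {"dx": 0.1292,"dy": -0.3237,"dz": 0.02,"wx": 0.0,"wy": 0.012,"wz": -0.172,"fingers": 0.45}
    - {"dx": 0.1292,"dy": -0.3237,"dz": 0.02,"wx": 0.0,"wy": 0.012,"wz": -0.172,"fingers": 0.45}
    - {"dx": 0.1292,"dy": -0.3237,"dz": 0.02,"wx": 0.0,"wy": 0.012,"wz": -0.172,"fingers": 0.45}
    - {"dx": 0.1292,"dy": -0.3237,"dz": 0.02,"wx": 0.0,"wy": 0.012,"wz": -0.172,"fingers": 0.45}
    - {"dx": 0.1292,"dy": -0.3237,"dz": 0.02,"wx": 0.0,"wy": 0.012,"wz": -0.172,"fingers": 0.45}

```text
time: 11.2
tool_pos: [0.448, -0.2373, 0.1022]
tool_rot: [-0.008, -0.072, 0.997, 0.001]
contact_force: [0.3, 0.3, 0.5]
finger_gap: 0.0382
grasp_force: 0.0
```

Emit:
jog_arm:
  commands:
    - {"dx": 0.0,"dy": 0.0,"dz": 0.0,"wx": 0.0,"wy": 0.0,"wz": 0.0,"fingers": 0.45}
    - {"dx": 0.0,"dy": 0.0,"dz": 0.0,"wx": 0.0,"wy": 0.0,"wz": 0.0,"fingers": 0.45}

```text
time: 11.4
tool_pos: [0.4505, -0.2322, 0.1026]
tool_rot: [-0.007, -0.075, 0.997, 0.001]
contact_force: [-0.2, -0.5, 0.1]
finger_gap: 0.0384
grasp_force: 0.0
```

Run:
```python
from plan import *
s=sense(); print(s['time'],s['tool_pos'],s['finger_gap'])
go([.4557,-.2334],.0115,TY)
```

```text
11.4 [ 0.45050387 -0.23222116  0.10260711] 0.0383693393002383
to [ 0.4557 -0.2334  0.0115] d [-0.0062 -0.0023  0.091 ] w [ 0.0034 -0.0138  0.0004] rows 2
```

```bash
cat > st.py <<'E'
from m import *
def sticks(cam="scene"):
    d=get_image(cam); W=cloud(d); X,Y,Z=[W[...,i] for i in range(3)]; img=d["img"].astype(int); 
    dark=(img.max(-1)<(135 if cam=="scene" else 80))&(img.max(-1)-img.min(-1)<14)&(X>.36)&(X<.68)&(Y>-.37)&(Y<-.05)&(Z>.008)&(Z<.04)
    n,l,st,c=cv2.connectedComponentsWithStats(dark.astype(np.uint8),connectivity=4)
    for i in range(1,n):
        if st[i,4]>25: p=W[l==i]; print(cam,*rect(p),"z",np.percentile(p[:,2],[50,90]).round(4),"mean",p[:,:2].mean(0).round(4),len(p))
if __name__=="__main__":
    import sys; sticks(*sys.argv[1:])
E
python3 st.py
```

```text
scene [ 0.4584 -0.2363] [0.0695 0.0124] 7.39 z [0.0233 0.0263] mean [ 0.46  -0.236] 60
scene [ 0.4692 -0.2867] [0.067  0.0131] 8.09 z [0.0243 0.0269] mean [ 0.4705 -0.2869] 59
scene [ 0.558  -0.1685] [0.0739 0.0139] 8.25 z [0.0237 0.0269] mean [ 0.5605 -0.1687] 72
scene [ 0.5677 -0.2188] [0.0707 0.0138] 8.79 z [0.0239 0.0261] mean [ 0.5686 -0.2195] 75
scene [ 0.5758 -0.2698] [0.0754 0.014 ] 7.95 z [0.0242 0.027 ] mean [ 0.5761 -0.2708] 72
```

Emit:
jog_arm:
  commands:
    - {"dx": -0.006,"dy": -0.0015,"dz": 0.04,"wx": 0.003,"wy": -0.013,"wz": 0.0,"fingers": 0.45}
    - {"dx": -0.006,"dy": -0.0015,"dz": 0.065,"wx": 0.003,"wy": -0.013,"wz": 0.0,"fingers": 0.45}
    - {"dx": -0.006,"dy": -0.0015,"dz": 0.08,"wx": 0.003,"wy": -0.013,"wz": 0.0,"fingers": 0.45}
    - {"dx": -0.006,"dy": -0.0015,"dz": 0.0905,"wx": 0.003,"wy": -0.013,"wz": 0.0,"fingers": 0.45}
    - {"dx": -0.006,"dy": -0.0015,"dz": 0.0905,"wx": 0.003,"wy": -0.013,"wz": 0.0,"fingers": 0.45}
    - {"dx": -0.006,"dy": -0.0015,"dz": 0.0905,"wx": 0.003,"wy": -0.013,"wz": 0.0,"fingers": 0.45}

```text
time: 12.05
tool_pos: [0.4564, -0.2336, 0.0133]
tool_rot: [0.0, -0.076, 0.997, -0.001]
contact_force: [0.4, 0.2, 0.8]
finger_gap: 0.0383
grasp_force: 0.0
```

Emit:
jog_arm:
  commands:
    - {"dx": 0.0,"dy": 0.0,"dz": 0.0,"wx": 0.0,"wy": 0.0,"wz": 0.0,"fingers": 0.2}
    - {"dx": 0.0,"dy": 0.0,"dz": 0.0,"wx": 0.0,"wy": 0.0,"wz": 0.0,"fingers": 0.05}
    - {"dx": 0.0,"dy": 0.0,"dz": 0.0,"wx": 0.0,"wy": 0.0,"wz": 0.0,"fingers": 0.05}
    - {"dx": 0.0,"dy": 0.0,"dz": 0.0,"wx": 0.0,"wy": 0.0,"wz": 0.0,"fingers": 0.05}
    - {"dx": 0.0,"dy": 0.0,"dz": 0.0,"wx": 0.0,"wy": 0.0,"wz": 0.0,"fingers": 0.05}
  squeeze: 70

```text
time: 12.55
tool_pos: [0.4567, -0.2346, 0.0144]
tool_rot: [0.001, -0.075, 0.997, -0.001]
contact_force: [0.7, 1.4, 5.1]
finger_gap: 0.0135
grasp_force: 70.4
```

Emit:
jog_arm:
  commands:
    - {"dx": 0.0,"dy": 0.0,"dz": -0.02,"wx": 0.0,"wy": 0.0,"wz": 0.0,"fingers": 0.05}
    - {"dx": 0.0,"dy": 0.0,"dz": -0.05,"wx": 0.0,"wy": 0.0,"wz": 0.0,"fingers": 0.05}
    - {"dx": 0.0,"dy": 0.0,"dz": -0.08,"wx": 0.0,"wy": 0.0,"wz": 0.0,"fingers": 0.05}
    - {"dx": 0.0,"dy": 0.0,"dz": -0.1,"wx": 0.0,"wy": 0.0,"wz": 0.0,"fingers": 0.05}
    - {"dx": 0.0,"dy": 0.0,"dz": -0.1,"wx": 0.0,"wy": 0.0,"wz": 0.0,"fingers": 0.05}

```text
time: 13.05
tool_pos: [0.4575, -0.2353, 0.1161]
tool_rot: [0.003, -0.075, 0.997, -0.003]
contact_force: [0.7, -0.5, -1.4]
finger_gap: 0.0136
grasp_force: 69.5
```

Run:
```python
from plan import *
s=sense(); print(s['time'],s['tool_pos'],s['finger_gap'],s['contact_force'])
p=go(rest(0,-.069),.11,RY)
```

```text
13.05 [ 0.45745028 -0.23529757  0.11608447] 0.01364063549901142 [ 0.69647307 -0.46467542 -1.40270706]
to [0.5885 0.133  0.11  ] d [-0.1845  0.3447  0.0048] w [-0.0061  0.0057  0.172 ] rows 8
```

Emit:
jog_arm:
  commands:
    - {"dx": -0.1845,"dy": 0.3447,"dz": 0.003,"wx": -0.006,"wy": 0.005,"wz": 0.172,"fingers": 0.05}
    - {"dx": -0.1845,"dy": 0.3447,"dz": 0.003,"wx": -0.006,"wy": 0.005,"wz": 0.172,"fingers": 0.05}
    - {"dx": -0.1845,"dy": 0.3447,"dz": 0.003,"wx": -0.006,"wy": 0.005,"wz": 0.172,"fingers": 0.05}
    - {"dx": -0.1845,"dy": 0.3447,"dz": 0.003,"wx": -0.006,"wy": 0.005,"wz": 0.172,"fingers": 0.05}
    - {"dx": -0.1845,"dy": 0.3447,"dz": 0.003,"wx": -0.006,"wy": 0.005,"wz": 0.172,"fingers": 0.05}
    - {"dx": -0.1845,"dy": 0.3447,"dz": 0.003,"wx": -0.006,"wy": 0.005,"wz": 0.172,"fingers": 0.05}
    - {"dx": -0.1845,"dy": 0.3447,"dz": 0.003,"wx": -0.006,"wy": 0.005,"wz": 0.172,"fingers": 0.05}
    - {"dx": -0.1845,"dy": 0.3447,"dz": 0.003,"wx": -0.006,"wy": 0.005,"wz": 0.172,"fingers": 0.05}

```text
time: 13.85
tool_pos: [0.5858, 0.1367, 0.1071]
tool_rot: [-0.004, 0.011, 1.0, 0.002]
contact_force: [0.6, -0.4, -1.4]
finger_gap: 0.0134
grasp_force: 69.5
```

Emit:
jog_arm:
  commands:
    - {"dx": 0.0,"dy": 0.0,"dz": 0.0,"wx": 0.0,"wy": 0.0,"wz": 0.0,"fingers": 0.05}
    - {"dx": 0.0,"dy": 0.0,"dz": 0.0,"wx": 0.0,"wy": 0.0,"wz": 0.0,"fingers": 0.05}

```text
time: 14.05
tool_pos: [0.5854, 0.1354, 0.1072]
tool_rot: [-0.004, 0.01, 1.0, 0.002]
contact_force: [0.1, 0.6, -1.8]
finger_gap: 0.0138
grasp_force: 69.5
```

Run:
```python
from plan import *
s=sense(); print(s['time'],s['tool_pos'],s['finger_gap'],s['grasp_force'],s['contact_force'])
go(rest(0,-.069),.048,RY)
```

```text
14.05 [0.58541368 0.13542267 0.10715429] 0.013751593587523703 69.52978134155273 [ 0.0568575   0.58384474 -1.77644681]
to [0.5885 0.133  0.048 ] d [-0.0036 -0.0026  0.0591] w [ 0.0036 -0.0085  0.0025] rows 2
```

Emit:
jog_arm:
  commands:
    - {"dx": -0.0025,"dy": -0.003,"dz": 0.01,"wx": 0.003,"wy": -0.007,"wz": 0.002,"fingers": 0.05}
    - {"dx": -0.0025,"dy": -0.003,"dz": 0.03,"wx": 0.003,"wy": -0.007,"wz": 0.002,"fingers": 0.05}
    - {"dx": -0.0025,"dy": -0.003,"dz": 0.045,"wx": 0.003,"wy": -0.007,"wz": 0.002,"fingers": 0.05}
    - {"dx": -0.0025,"dy": -0.003,"dz": 0.055,"wx": 0.003,"wy": -0.007,"wz": 0.002,"fingers": 0.05}
    - {"dx": -0.0025,"dy": -0.003,"dz": 0.06,"wx": 0.003,"wy": -0.007,"wz": 0.002,"fingers": 0.05}
    - {"dx": -0.0025,"dy": -0.003,"dz": 0.06,"wx": 0.003,"wy": -0.007,"wz": 0.002,"fingers": 0.05}
    - {"dx": -0.0025,"dy": -0.003,"dz": 0.06,"wx": 0.003,"wy": -0.007,"wz": 0.002,"fingers": 0.05}

```text
time: 14.75
tool_pos: [0.5893, 0.1316, 0.0499]
tool_rot: [0.001, 0.012, 1.0, 0.001]
contact_force: [0.8, 0.2, -1.3]
finger_gap: 0.0134
grasp_force: 69.5
```

Run:
```python
from plan import *
s=sense(); print(s['time'],s['tool_pos'],s['finger_gap'],s['grasp_force'],s['contact_force'])
go(rest(0,-.069),.0464,RY)
```

```text
14.75 [0.58927797 0.13162438 0.04991853] 0.013410260142842613 69.52841520309448 [ 0.80511535  0.19613546 -1.27736523]
to [0.5885 0.133  0.0464] d [0.0009 0.0014 0.0035] w [ 0.0013  0.003  -0.0021] rows 1
```

Emit:
jog_arm:
  commands:
    - {"dx": 0.0,"dy": 0.001,"dz": 0.0015,"wx": 0.001,"wy": 0.002,"wz": -0.002,"fingers": 0.05}
    - {"dx": 0.0,"dy": 0.001,"dz": 0.0025,"wx": 0.001,"wy": 0.002,"wz": -0.002,"fingers": 0.05}
    - {"dx": 0.0,"dy": 0.001,"dz": 0.0032,"wx": 0.001,"wy": 0.002,"wz": -0.002,"fingers": 0.05}
    - {"dx": 0.0,"dy": 0.001,"dz": 0.0032,"wx": 0.001,"wy": 0.002,"wz": -0.002,"fingers": 0.05}
    - {"dx": 0.0,"dy": 0.001,"dz": 0.0032,"wx": 0.001,"wy": 0.002,"wz": -0.002,"fingers": 0.05}

```text
time: 15.25
tool_pos: [0.589, 0.1329, 0.0464]
tool_rot: [0.0, 0.011, 1.0, 0.0]
contact_force: [-0.1, 0.5, -0.4]
finger_gap: 0.0141
grasp_force: 69.6
```

Emit:
jog_arm:
  commands:
    - {"dx": 0.0,"dy": 0.0,"dz": 0.0,"wx": 0.0,"wy": 0.0,"wz": 0.0,"fingers": 0.3}
    - {"dx": 0.0,"dy": 0.0,"dz": 0.0,"wx": 0.0,"wy": 0.0,"wz": 0.0,"fingers": 0.4}
    - {"dx": 0.0,"dy": 0.0,"dz": 0.0,"wx": 0.0,"wy": 0.0,"wz": 0.0,"fingers": 0.4}
    - {"dx": 0.0,"dy": 0.0,"dz": -0.01,"wx": 0.0,"wy": 0.0,"wz": 0.0,"fingers": 0.4}
    - {"dx": 0.0,"dy": 0.0,"dz": -0.04,"wx": 0.0,"wy": 0.0,"wz": 0.0,"fingers": 0.4}
    - {"dx": 0.0,"dy": 0.0,"dz": -0.08,"wx": 0.0,"wy": 0.0,"wz": 0.0,"fingers": 0.45}
    - {"dx": 0.0,"dy": 0.0,"dz": -0.08,"wx": 0.0,"wy": 0.0,"wz": 0.0,"fingers": 0.45}

```text
time: 15.95
tool_pos: [0.5934, 0.1331, 0.1341]
tool_rot: [0.007, 0.011, 1.0, 0.001]
contact_force: [0.3, 0.5, 1.2]
finger_gap: 0.0388
grasp_force: 0.0
```

```bash
python3 st.py top
python3 - <<'E'
from plan import *
s=sense(); print(s['time'],s['tool_pos'],s['finger_gap'],s['grasp_force'],s['contact_force'])
go([.4635,-.2848],.11,TY)
E
```

```text
top [ 0.573  -0.2701] [0.0819 0.0209] 8.61 z [0.0233 0.0263] mean [ 0.5686 -0.2687] 178
top [ 0.564 -0.219] [0.0806 0.02  ] 7.39 z [0.0236 0.0262] mean [ 0.5605 -0.2176] 173
top [ 0.5571 -0.1668] [0.0814 0.0187] 8.72 z [0.0237 0.0262] mean [ 0.5542 -0.1661] 171
top [ 0.4657 -0.2864] [0.082  0.0211] 9.2 z [0.0233 0.0262] mean [ 0.4633 -0.2845] 199
16.0 [0.59172769 0.13294947 0.13126515] 0.03843284369730224 0.0 [-0.76457238  0.02707728  0.52696657]
to [ 0.4635 -0.2848  0.11  ] d [ 0.1192 -0.4205  0.0198] w [ 0.0002  0.009  -0.1721] rows 9
```

Emit:
jog_arm:
  commands:
    - {"dx": 0.1192,"dy": -0.4205,"dz": 0.02,"wx": 0.0,"wy": 0.009,"wz": -0.172,"fingers": 0.45}
    - {"dx": 0.1192,"dy": -0.4205,"dz": 0.02,"wx": 0.0,"wy": 0.009,"wz": -0.172,"fingers": 0.45}
    - {"dx": 0.1192,"dy": -0.4205,"dz": 0.02,"wx": 0.0,"wy": 0.009,"wz": -0.172,"fingers": 0.45}
    - {"dx": 0.1192,"dy": -0.4205,"dz": 0.02,"wx": 0.0,"wy": 0.009,"wz": -0.172,"fingers": 0.45}
    - {"dx": 0.1192,"dy": -0.4205,"dz": 0.02,"wx": 0.0,"wy": 0.009,"wz": -0.172,"fingers": 0.45}
    - {"dx": 0.1192,"dy": -0.4205,"dz": 0.02,"wx": 0.0,"wy": 0.009,"wz": -0.172,"fingers": 0.45}
    - {"dx": 0.1192,"dy": -0.4205,"dz": 0.02,"wx": 0.0,"wy": 0.009,"wz": -0.172,"fingers": 0.45}
    - {"dx": 0.1192,"dy": -0.4205,"dz": 0.02,"wx": 0.0,"wy": 0.009,"wz": -0.172,"fingers": 0.45}

```text
time: 16.8
tool_pos: [0.4707, -0.2484, 0.1073]
tool_rot: [-0.005, -0.075, 0.997, 0.001]
contact_force: [1.3, 0.6, -0.2]
finger_gap: 0.0387
grasp_force: 0.0
```

```bash
python3 -c "
from plan import *
go([.4635,-.2848],.10,TY)"
```

```text
to [ 0.4635 -0.2848  0.1   ] d [ 0.0124 -0.035   0.0073] w [ 0.002  -0.0096 -0.0003] rows 1
```

Emit:
jog_arm:
  commands:
    - {"dx": 0.008,"dy": -0.033,"dz": 0.007,"wx": 0.002,"wy": -0.008,"wz": 0.0,"fingers": 0.45}
    - {"dx": 0.008,"dy": -0.033,"dz": 0.007,"wx": 0.002,"wy": -0.008,"wz": 0.0,"fingers": 0.45}
    - {"dx": 0.008,"dy": -0.033,"dz": 0.007,"wx": 0.002,"wy": -0.008,"wz": 0.0,"fingers": 0.45}

```text
time: 17.1
tool_pos: [0.4682, -0.2808, 0.1001]
tool_rot: [-0.001, -0.074, 0.997, 0.0]
contact_force: [-0.8, 0.4, -0.3]
finger_gap: 0.0386
grasp_force: 0.0
```

```bash
python3 -c "
from plan import *
go([.4635,-.2848],.0115,TY)"; python3 st.py
```

```text
to [ 0.4635 -0.2848  0.0115] d [ 0.005  -0.0034  0.0886] w [ 0.0011 -0.0022 -0.0021] rows 2
scene [ 0.4634 -0.2912] [0.0708 0.0134] 4.46 z [0.025 0.027] mean [ 0.4647 -0.2907] 61
scene [ 0.5608 -0.1677] [0.0727 0.0134] 7.84 z [0.023  0.0261] mean [ 0.5598 -0.1686] 72
scene [ 0.5678 -0.2186] [0.0724 0.0136] 9.4 z [0.0235 0.0271] mean [ 0.5682 -0.2194] 73
scene [ 0.5742 -0.2709] [0.0668 0.0128] 8.4 z [0.0241 0.0265] mean [ 0.5761 -0.2707] 72
```

```bash
python3 - <<'E'
from h import *
d=get_image("scene"); cv2.imwrite("pics/g.png",cv2.resize(d["img"][165:245,130:230],None,fx=7,fy=7,interpolation=cv2.INTER_CUBIC))
E
python3 st.py
```

```text
scene [ 0.4613 -0.2907] [0.0738 0.0143] 4.49 z [0.024  0.0265] mean [ 0.4641 -0.2906] 62
scene [ 0.5596 -0.1674] [0.0708 0.0141] 8.82 z [0.0237 0.0262] mean [ 0.5601 -0.1686] 72
scene [ 0.5682 -0.2189] [0.0742 0.0134] 8.95 z [0.0237 0.0256] mean [ 0.5686 -0.2196] 74
scene [ 0.5747 -0.2703] [0.0708 0.0142] 8.49 z [0.0242 0.0265] mean [ 0.5767 -0.2707] 72
```

View pics/g.png

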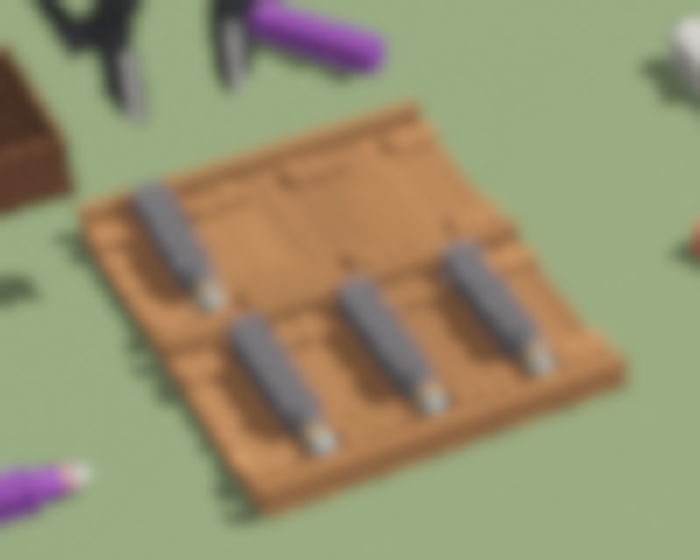

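The scene crop shows the near-left stick (tail (150,195), stone (210,295)) has shifted toward the tray wall and turned. I measure its tilt and pose before grasping.

Run:
```python
from plan import *
acc=[]
for _ in range(3):
    d=get_image("scene"); W=cloud(d); X,Y,Z=[W[...,i] for i in range(3)]; img=d["img"].astype(int)
    dark=(img.max(-1)<135)&(img.max(-1)-img.min(-1)<14)&(Z>.008)&(Z<.045)
    for nm,(x,y) in {"moved":(.4613,-.2907),"ref":(.5747,-.2703)}.items():
        m=dark&(abs(X-x)<.055)&(abs(Y-y)<.02); acc.append((nm,W[m]))
for nm in("moved","ref"):
    p=np.vstack([a for k,a in acc if k==nm]); q=p[:,:2]-p[:,:2].mean(0); _,_,V=np.linalg.svd(q,full_matrices=False); ax=V[0]*np.sign(V[0,0]); t=q@ax
    print(nm,p.mean(0).round(4),"yaw",np.degrees(np.arctan2(ax[1],ax[0])).round(1),"t",np.percentile(t,[1,99]).round(4),"zslope",np.polyfit(t,p[:,2],1).round(4),len(p))
go([.4575,-.2886],.0115,np.radians(4.8))
```

```text
moved [ 0.4648 -0.2907  0.024 ] yaw 4.9 t [-0.037   0.0342] zslope [-0.0023  0.024 ] 185
ref [ 0.576  -0.2706  0.0238] yaw 7.5 t [-0.0358  0.0327] zslope [0.0044 0.0238] 216
to [ 0.4575 -0.2886  0.0115] d [ 0.0131 -0.007   0.0896] w [-0.0008 -0.0008  0.0681] rows 2
```

Emit:
jog_arm:
  commands:
    - {"dx": 0.0116,"dy": -0.007,"dz": 0.03,"wx": 0.0,"wy": 0.0,"wz": 0.061,"fingers": 0.45}
    - {"dx": 0.0116,"dy": -0.007,"dz": 0.06,"wx": 0.0,"wy": 0.0,"wz": 0.061,"fingers": 0.45}
    - {"dx": 0.0116,"dy": -0.007,"dz": 0.08,"wx": 0.0,"wy": 0.0,"wz": 0.061,"fingers": 0.45}
    - {"dx": 0.0116,"dy": -0.007,"dz": 0.0895,"wx": 0.0,"wy": 0.0,"wz": 0.061,"fingers": 0.45}
    - {"dx": 0.0116,"dy": -0.007,"dz": 0.0895,"wx": 0.0,"wy": 0.0,"wz": 0.061,"fingers": 0.45}
    - {"dx": 0.0116,"dy": -0.007,"dz": 0.0895,"wx": 0.0,"wy": 0.0,"wz": 0.061,"fingers": 0.45}

```text
time: 18.0
tool_pos: [0.4594, -0.2898, 0.0124]
tool_rot: [0.0, -0.045, 0.999, -0.001]
contact_force: [0.2, 0.8, 0.1]
finger_gap: 0.0381
grasp_force: 0.0
```

Emit:
jog_arm:
  commands:
    - {"dx": 0.0,"dy": 0.0,"dz": 0.0,"wx": 0.0,"wy": 0.0,"wz": 0.0,"fingers": 0.2}
    - {"dx": 0.0,"dy": 0.0,"dz": 0.0,"wx": 0.0,"wy": 0.0,"wz": 0.0,"fingers": 0.05}
    - {"dx": 0.0,"dy": 0.0,"dz": 0.0,"wx": 0.0,"wy": 0.0,"wz": 0.0,"fingers": 0.05}
    - {"dx": 0.0,"dy": 0.0,"dz": 0.0,"wx": 0.0,"wy": 0.0,"wz": 0.0,"fingers": 0.05}
    - {"dx": 0.0,"dy": 0.0,"dz": 0.0,"wx": 0.0,"wy": 0.0,"wz": 0.0,"fingers": 0.05}
  squeeze: 70

```text
time: 18.5
tool_pos: [0.4596, -0.2903, 0.0133]
tool_rot: [0.001, -0.045, 0.999, -0.001]
contact_force: [-0.1, 2.2, 6.8]
finger_gap: 0.0135
grasp_force: 70.8
```

Emit:
jog_arm:
  commands:
    - {"dx": 0.0,"dy": 0.0,"dz": -0.02,"wx": 0.0,"wy": 0.0,"wz": 0.0,"fingers": 0.05}
    - {"dx": 0.0,"dy": 0.0,"dz": -0.05,"wx": 0.0,"wy": 0.0,"wz": 0.0,"fingers": 0.05}
    - {"dx": 0.0,"dy": 0.0,"dz": -0.08,"wx": 0.0,"wy": 0.0,"wz": 0.0,"fingers": 0.05}
    - {"dx": 0.0,"dy": 0.0,"dz": -0.1,"wx": 0.0,"wy": 0.0,"wz": 0.0,"fingers": 0.05}
    - {"dx": 0.0,"dy": 0.0,"dz": -0.1,"wx": 0.0,"wy": 0.0,"wz": 0.0,"fingers": 0.05}

```text
time: 19.0
tool_pos: [0.4603, -0.2911, 0.115]
tool_rot: [0.002, -0.044, 0.999, -0.003]
contact_force: [-0.6, -0.4, -2.2]
finger_gap: 0.0132
grasp_force: 69.9
```

Run:
```python
from plan import *
s=sense(); print(s['time'],s['tool_pos'],s['finger_gap'],s['contact_force'])
p=go(rest(0,-.023),.11,RY)
d=get_image("scene"); np.savez("sc3.npz",**d)
cv2.imwrite("pics/i.png",cv2.resize(d["img"][150:230,130:230],None,fx=7,fy=7,interpolation=cv2.INTER_CUBIC))
```

```text
19.0 [ 0.46034501 -0.2910932   0.11499624] 0.013241751411214015 [-0.62869588 -0.36868632 -2.24218604]
to [0.5895 0.179  0.11  ] d [-0.1704  0.4568  0.0027] w [-0.0063  0.0044  0.1111] rows 10
```

View pics/i.png

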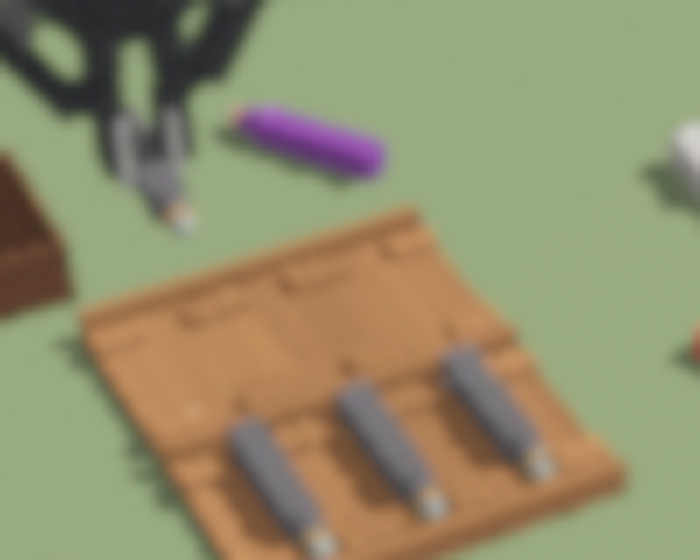

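The stick is held, stone at crop (185,225). I check the offset of the stone along the stick against the expected tip.

Run:
```python
from plan import *
d=dict(np.load("sc3.npz"))
def pr(p):
    c=d["R"]@p+d["t"]; return ((d["intrinsics"]@c)[:2]/c[2]-[130,150])*7+3
a=np.radians(5.1); u=np.array([np.cos(a),np.sin(a),0]); o=np.array([.4603,-.2911,.1177])
for t in(.03,.045,.049,.053,.057): print(t,pr(o+t*u).round(1))
c,s=np.cos(TY),np.sin(TY)
for g in([.5635,-.217],[.5557,-.1656]): print("ref",[ (t,pr(np.array([*g,.016])+t*np.array([c,s,0])).round(1)) for t in(-.04,.049,.053)])
```

```text
0.03 [164.1 205.2]
0.045 [174.7 223.6]
0.049 [177.6 228.5]
0.053 [180.4 233.5]
0.057 [183.3 238.5]
ref [(-0.04, array([350.2, 397.4])), (0.049, array([432.9, 511. ])), (0.053, array([436.8, 516.3]))]
ref [(-0.04, array([455. , 361.6])), (0.049, array([540.9, 471.8])), (0.053, array([545., 477.]))]
```

Emit:
jog_arm:
  commands:
    - {"dx": -0.1704,"dy": 0.4568,"dz": 0.003,"wx": -0.006,"wy": 0.004,"wz": 0.111,"fingers": 0.05}
    - {"dx": -0.1704,"dy": 0.4568,"dz": 0.003,"wx": -0.006,"wy": 0.004,"wz": 0.111,"fingers": 0.05}
    - {"dx": -0.1704,"dy": 0.4568,"dz": 0.003,"wx": -0.006,"wy": 0.004,"wz": 0.111,"fingers": 0.05}
    - {"dx": -0.1704,"dy": 0.4568,"dz": 0.003,"wx": -0.006,"wy": 0.004,"wz": 0.111,"fingers": 0.05}
    - {"dx": -0.1704,"dy": 0.4568,"dz": 0.003,"wx": -0.006,"wy": 0.004,"wz": 0.111,"fingers": 0.05}
    - {"dx": -0.1704,"dy": 0.4568,"dz": 0.003,"wx": -0.006,"wy": 0.004,"wz": 0.111,"fingers": 0.05}
    - {"dx": -0.1704,"dy": 0.4568,"dz": 0.003,"wx": -0.006,"wy": 0.004,"wz": 0.111,"fingers": 0.05}
    - {"dx": -0.1704,"dy": 0.4568,"dz": 0.003,"wx": -0.006,"wy": 0.004,"wz": 0.111,"fingers": 0.05}

```text
time: 19.85
tool_pos: [0.5632, 0.0983, 0.106]
tool_rot: [-0.004, 0.011, 1.0, 0.002]
contact_force: [-0.2, 0.1, -1.9]
finger_gap: 0.0138
grasp_force: 69.9
```

Run:
```python
from plan import *
s=sense(); print(s['time'],s['tool_pos'],s['finger_gap'],s['grasp_force'],s['contact_force'])
go(rest(0,-.023),.105,RY)
```

```text
19.85 [0.56323728 0.09825808 0.10595812] 0.01383046503242973 69.8805034160614 [-0.19584762  0.08699805 -1.91497857]
to [0.5895 0.179  0.105 ] d [-0.0245  0.0813  0.0011] w [ 0.0044 -0.0088  0.0001] rows 2
```

Emit:
jog_arm:
  commands:
    - {"dx": -0.023,"dy": 0.081,"dz": 0.0,"wx": 0.004,"wy": -0.007,"wz": 0.0,"fingers": 0.05}
    - {"dx": -0.023,"dy": 0.081,"dz": 0.0,"wx": 0.004,"wy": -0.007,"wz": 0.0,"fingers": 0.05}
    - {"dx": -0.023,"dy": 0.081,"dz": 0.0,"wx": 0.004,"wy": -0.007,"wz": 0.0,"fingers": 0.05}
    - {"dx": -0.023,"dy": 0.081,"dz": 0.0,"wx": 0.004,"wy": -0.007,"wz": 0.0,"fingers": 0.05}

```text
time: 20.25
tool_pos: [0.5879, 0.1771, 0.1062]
tool_rot: [-0.001, 0.01, 1.0, -0.0]
contact_force: [0.7, -0.5, -1.2]
finger_gap: 0.014
grasp_force: 69.9
```

Run:
```python
from plan import *
s=sense(); print(s['time'],s['tool_pos'],s['finger_gap'],s['grasp_force'],s['contact_force'])
go(rest(0,-.023),.047,RY)
```

```text
20.25 [0.58785365 0.17705526 0.10624166] 0.014016814260963923 69.86626267433167 [ 0.65822758 -0.46960205 -1.20283268]
to [0.5895 0.179  0.047 ] d [-0.0017  0.002   0.0592] w [-0.0004 -0.0022  0.0019] rows 2
```

Emit:
jog_arm:
  commands:
    - {"dx": -0.001,"dy": 0.0015,"dz": 0.01,"wx": 0.0,"wy": 0.0,"wz": 0.002,"fingers": 0.05}
    - {"dx": -0.001,"dy": 0.0015,"dz": 0.03,"wx": 0.0,"wy": 0.0,"wz": 0.002,"fingers": 0.05}
    - {"dx": -0.001,"dy": 0.0015,"dz": 0.045,"wx": 0.0,"wy": 0.0,"wz": 0.002,"fingers": 0.05}
    - {"dx": -0.001,"dy": 0.0015,"dz": 0.055,"wx": 0.0,"wy": 0.0,"wz": 0.002,"fingers": 0.05}
    - {"dx": -0.001,"dy": 0.0015,"dz": 0.0595,"wx": 0.0,"wy": 0.0,"wz": 0.002,"fingers": 0.05}
    - {"dx": -0.001,"dy": 0.0015,"dz": 0.0595,"wx": 0.0,"wy": 0.0,"wz": 0.002,"fingers": 0.05}
    - {"dx": -0.001,"dy": 0.0015,"dz": 0.0595,"wx": 0.0,"wy": 0.0,"wz": 0.002,"fingers": 0.05}

```text
time: 20.95
tool_pos: [0.5911, 0.1781, 0.0499]
tool_rot: [0.002, 0.012, 1.0, 0.0]
contact_force: [-0.1, 0.3, -1.2]
finger_gap: 0.0137
grasp_force: 69.9
```

Run:
```python
from plan import *
s=sense(); print(s['time'],s['tool_pos'],s['finger_gap'],s['grasp_force'],s['contact_force'])
go(rest(0,-.023),.0453,RY)
```

```text
20.95 [0.59105141 0.17813128 0.04988787] 0.013748039754414909 69.88484501838684 [-0.06354132  0.30353587 -1.19969891]
to [0.5895 0.179  0.0453] d [0.0016 0.0008 0.0046] w [ 0.0009  0.003  -0.0022] rows 1
```

Emit:
jog_arm:
  commands:
    - {"dx": 0.001,"dy": 0.0005,"dz": 0.002,"wx": 0.001,"wy": 0.002,"wz": -0.002,"fingers": 0.05}
    - {"dx": 0.001,"dy": 0.0005,"dz": 0.0035,"wx": 0.001,"wy": 0.002,"wz": -0.002,"fingers": 0.05}
    - {"dx": 0.001,"dy": 0.0005,"dz": 0.0043,"wx": 0.001,"wy": 0.002,"wz": -0.002,"fingers": 0.05}
    - {"dx": 0.001,"dy": 0.0005,"dz": 0.0043,"wx": 0.001,"wy": 0.002,"wz": -0.002,"fingers": 0.05}
    - {"dx": 0.001,"dy": 0.0005,"dz": 0.0043,"wx": 0.001,"wy": 0.002,"wz": -0.002,"fingers": 0.05}

```text
time: 21.45
tool_pos: [0.5897, 0.1789, 0.0453]
tool_rot: [0.0, 0.011, 1.0, -0.0]
contact_force: [-0.9, 0.0, 0.3]
finger_gap: 0.0139
grasp_force: 70.0
```

Emit:
jog_arm:
  commands:
    - {"dx": 0.0,"dy": 0.0,"dz": 0.0,"wx": 0.0,"wy": 0.0,"wz": 0.0,"fingers": 0.3}
    - {"dx": 0.0,"dy": 0.0,"dz": 0.0,"wx": 0.0,"wy": 0.0,"wz": 0.0,"fingers": 0.4}
    - {"dx": 0.0,"dy": 0.0,"dz": 0.0,"wx": 0.0,"wy": 0.0,"wz": 0.0,"fingers": 0.4}
    - {"dx": 0.0,"dy": 0.0,"dz": -0.01,"wx": 0.0,"wy": 0.0,"wz": 0.0,"fingers": 0.4}
    - {"dx": 0.0,"dy": 0.0,"dz": -0.04,"wx": 0.0,"wy": 0.0,"wz": 0.0,"fingers": 0.4}
    - {"dx": 0.0,"dy": 0.0,"dz": -0.08,"wx": 0.0,"wy": 0.0,"wz": 0.0,"fingers": 0.45}
    - {"dx": 0.0,"dy": 0.0,"dz": -0.08,"wx": 0.0,"wy": 0.0,"wz": 0.0,"fingers": 0.45}

```text
time: 22.15
tool_pos: [0.5941, 0.1795, 0.133]
tool_rot: [0.007, 0.011, 1.0, 0.001]
contact_force: [0.6, -0.6, 0.5]
finger_gap: 0.0386
grasp_force: 0.0
```

```bash
python3 st.py top
python3 - <<'E'
from plan import *
s=sense(); print(s['time'],s['tool_pos'],s['finger_gap'],s['grasp_force'],s['contact_force'])
go([.5557,-.1656],.11,TY)
E
```

```text
top [ 0.5727 -0.2708] [0.0813 0.0211] 7.59 z [0.0233 0.0258] mean [ 0.5679 -0.269 ] 177
top [ 0.5642 -0.2186] [0.0804 0.02  ] 8.09 z [0.0233 0.0271] mean [ 0.5597 -0.2176] 169
top [ 0.5572 -0.1671] [0.0816 0.0188] 8.02 z [0.0237 0.0262] mean [ 0.5533 -0.1663] 167
22.2 [0.59246537 0.17919597 0.13013129] 0.03803815561923798 0.0 [ 0.17225985 -0.41609135  0.15825796]
to [ 0.5557 -0.1656  0.11  ] d [ 0.0294 -0.3455  0.0195] w [ 0.0003  0.009  -0.1721] rows 7
```

Emit:
jog_arm:
  commands:
    - {"dx": 0.0294,"dy": -0.3455,"dz": 0.02,"wx": 0.0,"wy": 0.009,"wz": -0.172,"fingers": 0.45}
    - {"dx": 0.0294,"dy": -0.3455,"dz": 0.02,"wx": 0.0,"wy": 0.009,"wz": -0.172,"fingers": 0.45}
    - {"dx": 0.0294,"dy": -0.3455,"dz": 0.02,"wx": 0.0,"wy": 0.009,"wz": -0.172,"fingers": 0.45}
    - {"dx": 0.0294,"dy": -0.3455,"dz": 0.02,"wx": 0.0,"wy": 0.009,"wz": -0.172,"fingers": 0.45}
    - {"dx": 0.0294,"dy": -0.3455,"dz": 0.02,"wx": 0.0,"wy": 0.009,"wz": -0.172,"fingers": 0.45}
    - {"dx": 0.0294,"dy": -0.3455,"dz": 0.02,"wx": 0.0,"wy": 0.009,"wz": -0.172,"fingers": 0.45}
    - {"dx": 0.0294,"dy": -0.3455,"dz": 0.02,"wx": 0.0,"wy": 0.009,"wz": -0.172,"fingers": 0.45}
    - {"dx": 0.0294,"dy": -0.3455,"dz": 0.02,"wx": 0.0,"wy": 0.009,"wz": -0.172,"fingers": 0.45}

```text
time: 23.0
tool_pos: [0.5513, -0.1713, 0.1044]
tool_rot: [-0.005, -0.072, 0.997, -0.001]
contact_force: [0.2, 0.0, -0.0]
finger_gap: 0.0388
grasp_force: 0.0
```

Emit:
jog_arm:
  commands:
    - {"dx": 0.0,"dy": 0.0,"dz": 0.0,"wx": 0.0,"wy": 0.0,"wz": 0.0,"fingers": 0.45}
    - {"dx": 0.0,"dy": 0.0,"dz": 0.0,"wx": 0.0,"wy": 0.0,"wz": 0.0,"fingers": 0.45}

```text
time: 23.2
tool_pos: [0.5521, -0.1649, 0.1045]
tool_rot: [-0.005, -0.075, 0.997, 0.0]
contact_force: [0.0, -0.3, 0.3]
finger_gap: 0.0383
grasp_force: 0.0
```

```bash
python3 -c "
from plan import *
s=sense(); print(s['time'],s['tool_pos'])
go([.5557,-.1656],.0115,TY)"; python3 st.py
```

```text
23.2 [ 0.55213137 -0.16490728  0.10452173]
to [ 0.5557 -0.1656  0.0115] d [-0.0044 -0.0014  0.093 ] w [ 0.0016 -0.0101  0.0005] rows 2
scene [ 0.5592 -0.167 ] [0.0746 0.0135] 10.29 z [0.0233 0.0263] mean [ 0.5602 -0.1685] 73
scene [ 0.5682 -0.2191] [0.0738 0.0135] 7.29 z [0.0239 0.0266] mean [ 0.5685 -0.2194] 74
scene [ 0.5729 -0.2705] [0.0709 0.0138] 6.72 z [0.0236 0.027 ] mean [ 0.5747 -0.2708] 76
```

Emit:
jog_arm:
  commands:
    - {"dx": -0.0038,"dy": -0.001,"dz": 0.04,"wx": 0.001,"wy": -0.009,"wz": 0.0,"fingers": 0.45}
    - {"dx": -0.0038,"dy": -0.001,"dz": 0.065,"wx": 0.001,"wy": -0.009,"wz": 0.0,"fingers": 0.45}
    - {"dx": -0.0038,"dy": -0.001,"dz": 0.08,"wx": 0.001,"wy": -0.009,"wz": 0.0,"fingers": 0.45}
    - {"dx": -0.0038,"dy": -0.001,"dz": 0.093,"wx": 0.001,"wy": -0.009,"wz": 0.0,"fingers": 0.45}
    - {"dx": -0.0038,"dy": -0.001,"dz": 0.093,"wx": 0.001,"wy": -0.009,"wz": 0.0,"fingers": 0.45}
    - {"dx": -0.0038,"dy": -0.001,"dz": 0.093,"wx": 0.001,"wy": -0.009,"wz": 0.0,"fingers": 0.45}

```text
time: 23.85
tool_pos: [0.5563, -0.1664, 0.0128]
tool_rot: [0.0, -0.075, 0.997, -0.001]
contact_force: [-0.4, 0.4, -0.1]
finger_gap: 0.0384
grasp_force: 0.0
```

Emit:
jog_arm:
  commands:
    - {"dx": 0.0,"dy": 0.0,"dz": 0.0,"wx": 0.0,"wy": 0.0,"wz": 0.0,"fingers": 0.2}
    - {"dx": 0.0,"dy": 0.0,"dz": 0.0,"wx": 0.0,"wy": 0.0,"wz": 0.0,"fingers": 0.05}
    - {"dx": 0.0,"dy": 0.0,"dz": 0.0,"wx": 0.0,"wy": 0.0,"wz": 0.0,"fingers": 0.05}
    - {"dx": 0.0,"dy": 0.0,"dz": 0.0,"wx": 0.0,"wy": 0.0,"wz": 0.0,"fingers": 0.05}
    - {"dx": 0.0,"dy": 0.0,"dz": 0.0,"wx": 0.0,"wy": 0.0,"wz": 0.0,"fingers": 0.05}
  squeeze: 70

```text
time: 24.35
tool_pos: [0.5567, -0.167, 0.0139]
tool_rot: [0.001, -0.075, 0.997, -0.001]
contact_force: [-0.0, 0.9, 6.6]
finger_gap: 0.0136
grasp_force: 71.1
```

Emit:
jog_arm:
  commands:
    - {"dx": 0.0,"dy": 0.0,"dz": -0.02,"wx": 0.0,"wy": 0.0,"wz": 0.0,"fingers": 0.05}
    - {"dx": 0.0,"dy": 0.0,"dz": -0.05,"wx": 0.0,"wy": 0.0,"wz": 0.0,"fingers": 0.05}
    - {"dx": 0.0,"dy": 0.0,"dz": -0.08,"wx": 0.0,"wy": 0.0,"wz": 0.0,"fingers": 0.05}
    - {"dx": 0.0,"dy": 0.0,"dz": -0.1,"wx": 0.0,"wy": 0.0,"wz": 0.0,"fingers": 0.05}
    - {"dx": 0.0,"dy": 0.0,"dz": -0.1,"wx": 0.0,"wy": 0.0,"wz": 0.0,"fingers": 0.05}

```text
time: 24.85
tool_pos: [0.5576, -0.1676, 0.1157]
tool_rot: [0.003, -0.075, 0.997, -0.002]
contact_force: [0.8, -0.2, -0.9]
finger_gap: 0.0139
grasp_force: 70.2
```

Run:
```python
from plan import *
s=sense(); print(s['time'],s['tool_pos'],s['finger_gap'],s['contact_force'])
p=go(rest(0,.023),.11,RY)
```

```text
24.85 [ 0.55764357 -0.16755854  0.11566824] 0.013917809742117137 [ 0.78781477 -0.20205016 -0.89655365]
to [0.5905 0.225  0.11  ] d [-0.0911  0.3833  0.0044] w [-0.0043  0.0063  0.172 ] rows 8
```

Emit:
jog_arm:
  commands:
    - {"dx": -0.0911,"dy": 0.3833,"dz": 0.004,"wx": -0.004,"wy": 0.004,"wz": 0.172,"fingers": 0.05}
    - {"dx": -0.0911,"dy": 0.3833,"dz": 0.004,"wx": -0.004,"wy": 0.004,"wz": 0.172,"fingers": 0.05}
    - {"dx": -0.0911,"dy": 0.3833,"dz": 0.004,"wx": -0.004,"wy": 0.004,"wz": 0.172,"fingers": 0.05}
    - {"dx": -0.0911,"dy": 0.3833,"dz": 0.004,"wx": -0.004,"wy": 0.004,"wz": 0.172,"fingers": 0.05}
    - {"dx": -0.0911,"dy": 0.3833,"dz": 0.004,"wx": -0.004,"wy": 0.004,"wz": 0.172,"fingers": 0.05}
    - {"dx": -0.0911,"dy": 0.3833,"dz": 0.004,"wx": -0.004,"wy": 0.004,"wz": 0.172,"fingers": 0.05}
    - {"dx": -0.0911,"dy": 0.3833,"dz": 0.004,"wx": -0.004,"wy": 0.004,"wz": 0.172,"fingers": 0.05}
    - {"dx": -0.0911,"dy": 0.3833,"dz": 0.004,"wx": -0.004,"wy": 0.004,"wz": 0.172,"fingers": 0.05}

```text
time: 25.65
tool_pos: [0.587, 0.2281, 0.1055]
tool_rot: [-0.004, 0.011, 1.0, 0.001]
contact_force: [0.9, 0.0, -1.1]
finger_gap: 0.0138
grasp_force: 70.2
```

Emit:
jog_arm:
  commands:
    - {"dx": 0.0,"dy": 0.0,"dz": 0.0,"wx": 0.0,"wy": 0.0,"wz": 0.0,"fingers": 0.05}
    - {"dx": 0.0,"dy": 0.0,"dz": 0.0,"wx": 0.0,"wy": 0.0,"wz": 0.0,"fingers": 0.05}

```text
time: 25.85
tool_pos: [0.587, 0.2269, 0.1056]
tool_rot: [-0.004, 0.01, 1.0, 0.001]
contact_force: [0.3, -0.3, -1.5]
finger_gap: 0.0138
grasp_force: 70.2
```

Run:
```python
from plan import *
s=sense(); print(s['time'],s['tool_pos'],s['finger_gap'],s['grasp_force'],s['contact_force'])
go(rest(0,.023),.047,RY)
```

```text
25.85 [0.58697302 0.2269433  0.10557799] 0.013778593132507105 70.19169688224792 [ 0.3181714  -0.32039834 -1.48206749]
to [0.5905 0.225  0.047 ] d [-0.004  -0.002   0.0585] w [ 0.0019 -0.0075  0.0026] rows 2
```

Emit:
jog_arm:
  commands:
    - {"dx": -0.002,"dy": -0.002,"dz": 0.01,"wx": 0.002,"wy": -0.006,"wz": 0.002,"fingers": 0.05}
    - {"dx": -0.002,"dy": -0.002,"dz": 0.03,"wx": 0.002,"wy": -0.006,"wz": 0.002,"fingers": 0.05}
    - {"dx": -0.002,"dy": -0.002,"dz": 0.045,"wx": 0.002,"wy": -0.006,"wz": 0.002,"fingers": 0.05}
    - {"dx": -0.002,"dy": -0.002,"dz": 0.055,"wx": 0.002,"wy": -0.006,"wz": 0.002,"fingers": 0.05}
    - {"dx": -0.002,"dy": -0.002,"dz": 0.059,"wx": 0.002,"wy": -0.006,"wz": 0.002,"fingers": 0.05}
    - {"dx": -0.002,"dy": -0.002,"dz": 0.059,"wx": 0.002,"wy": -0.006,"wz": 0.002,"fingers": 0.05}
    - {"dx": -0.002,"dy": -0.002,"dz": 0.059,"wx": 0.002,"wy": -0.006,"wz": 0.002,"fingers": 0.05}

```text
time: 26.55
tool_pos: [0.5907, 0.2242, 0.0495]
tool_rot: [0.001, 0.012, 1.0, 0.001]
contact_force: [0.1, 0.3, -0.9]
finger_gap: 0.0133
grasp_force: 70.2
```

Run:
```python
from plan import *
s=sense(); print(s['time'],s['tool_pos'],s['finger_gap'],s['grasp_force'],s['contact_force'])
go(rest(0,.023),.0459,RY)
```

```text
26.55 [0.59071567 0.22422236 0.04951036] 0.013318362560072721 70.20838022232056 [ 0.07138352  0.3206432  -0.93617701]
to [0.5905 0.225  0.0459] d [0.0002 0.0008 0.0036] w [ 0.0014  0.0029 -0.0022] rows 1
```

Emit:
jog_arm:
  commands:
    - {"dx": 0.0,"dy": 0.0005,"dz": 0.0015,"wx": 0.001,"wy": 0.002,"wz": -0.002,"fingers": 0.05}
    - {"dx": 0.0,"dy": 0.0005,"dz": 0.0025,"wx": 0.001,"wy": 0.002,"wz": -0.002,"fingers": 0.05}
    - {"dx": 0.0,"dy": 0.0005,"dz": 0.0033,"wx": 0.001,"wy": 0.002,"wz": -0.002,"fingers": 0.05}
    - {"dx": 0.0,"dy": 0.0005,"dz": 0.0033,"wx": 0.001,"wy": 0.002,"wz": -0.002,"fingers": 0.05}
    - {"dx": 0.0,"dy": 0.0005,"dz": 0.0033,"wx": 0.001,"wy": 0.002,"wz": -0.002,"fingers": 0.05}

```text
time: 27.05
tool_pos: [0.5904, 0.225, 0.0459]
tool_rot: [0.0, 0.011, 1.0, 0.0]
contact_force: [-0.5, 0.8, -0.3]
finger_gap: 0.014
grasp_force: 70.3
```

Emit:
jog_arm:
  commands:
    - {"dx": 0.0,"dy": 0.0,"dz": 0.0,"wx": 0.0,"wy": 0.0,"wz": 0.0,"fingers": 0.3}
    - {"dx": 0.0,"dy": 0.0,"dz": 0.0,"wx": 0.0,"wy": 0.0,"wz": 0.0,"fingers": 0.4}
    - {"dx": 0.0,"dy": 0.0,"dz": 0.0,"wx": 0.0,"wy": 0.0,"wz": 0.0,"fingers": 0.4}
    - {"dx": 0.0,"dy": 0.0,"dz": -0.01,"wx": 0.0,"wy": 0.0,"wz": 0.0,"fingers": 0.4}
    - {"dx": 0.0,"dy": 0.0,"dz": -0.04,"wx": 0.0,"wy": 0.0,"wz": 0.0,"fingers": 0.4}
    - {"dx": 0.0,"dy": 0.0,"dz": -0.08,"wx": 0.0,"wy": 0.0,"wz": 0.0,"fingers": 0.45}
    - {"dx": 0.0,"dy": 0.0,"dz": -0.08,"wx": 0.0,"wy": 0.0,"wz": 0.0,"fingers": 0.45}

```text
time: 27.75
tool_pos: [0.5946, 0.2258, 0.1337]
tool_rot: [0.006, 0.011, 1.0, 0.002]
contact_force: [0.7, 0.3, 0.6]
finger_gap: 0.0383
grasp_force: 0.0
```

```bash
python3 st.py top
python3 - <<'E'
from plan import *
s=sense(); print(s['time'],s['tool_pos'],s['finger_gap'],s['grasp_force'],s['contact_force'])
go([.5635,-.217],.11,TY)
E
```

```text
top [ 0.5723 -0.2701] [0.0816 0.0212] 8.61 z [0.0235 0.0262] mean [ 0.5684 -0.269 ] 170
top [ 0.5642 -0.2185] [0.0805 0.0205] 10.27 z [0.0238 0.0266] mean [ 0.5599 -0.2176] 170
27.8 [0.59304458 0.22542417 0.13082028] 0.03815443353611268 0.0 [ 0.91064172 -1.35988736 -0.52211445]
to [ 0.5635 -0.217   0.11  ] d [ 0.02   -0.443   0.0197] w [ 0.0014  0.0087 -0.1721] rows 9
```

Emit:
jog_arm:
  commands:
    - {"dx": 0.0154,"dy": -0.341,"dz": 0.015,"wx": 0.0,"wy": 0.008,"wz": -0.172,"fingers": 0.45}
    - {"dx": 0.0154,"dy": -0.341,"dz": 0.015,"wx": 0.0,"wy": 0.008,"wz": -0.172,"fingers": 0.45}
    - {"dx": 0.0154,"dy": -0.341,"dz": 0.015,"wx": 0.0,"wy": 0.008,"wz": -0.172,"fingers": 0.45}
    - {"dx": 0.0154,"dy": -0.341,"dz": 0.015,"wx": 0.0,"wy": 0.008,"wz": -0.172,"fingers": 0.45}
    - {"dx": 0.0154,"dy": -0.341,"dz": 0.015,"wx": 0.0,"wy": 0.008,"wz": -0.172,"fingers": 0.45}
    - {"dx": 0.0154,"dy": -0.341,"dz": 0.015,"wx": 0.0,"wy": 0.008,"wz": -0.172,"fingers": 0.45}
    - {"dx": 0.0154,"dy": -0.341,"dz": 0.015,"wx": 0.0,"wy": 0.008,"wz": -0.172,"fingers": 0.45}
    - {"dx": 0.0154,"dy": -0.341,"dz": 0.015,"wx": 0.0,"wy": 0.008,"wz": -0.172,"fingers": 0.45}

```text
time: 28.6
tool_pos: [0.5663, -0.1205, 0.1098]
tool_rot: [-0.005, -0.072, 0.997, -0.0]
contact_force: [0.6, 0.2, -0.1]
finger_gap: 0.0384
grasp_force: 0.0
```

Emit:
jog_arm:
  commands:
    - {"dx": 0.022,"dy": -0.1,"dz": 0.005,"wx": 0.0,"wy": 0.0,"wz": 0.0,"fingers": 0.45}
    - {"dx": 0.022,"dy": -0.1,"dz": 0.005,"wx": 0.0,"wy": 0.0,"wz": 0.0,"fingers": 0.45}
    - {"dx": 0.022,"dy": -0.1,"dz": 0.005,"wx": 0.0,"wy": 0.0,"wz": 0.0,"fingers": 0.45}
    - {"dx": 0.022,"dy": -0.1,"dz": 0.005,"wx": 0.0,"wy": 0.0,"wz": 0.0,"fingers": 0.45}
    - {"dx": 0.022,"dy": -0.1,"dz": 0.005,"wx": 0.0,"wy": 0.0,"wz": 0.0,"fingers": 0.45}

```text
time: 29.1
tool_pos: [0.5601, -0.2163, 0.105]
tool_rot: [-0.005, -0.075, 0.997, 0.001]
contact_force: [-0.5, -0.4, -0.6]
finger_gap: 0.0388
grasp_force: 0.0
```

```bash
python3 -c "
from plan import *
s=sense(); print(s['time'],s['tool_pos'])
go([.5635,-.217],.0115,TY)"; python3 st.py
```

```text
29.1 [ 0.56010027 -0.21633203  0.10501367]
to [ 0.5635 -0.217   0.0115] d [-0.0041 -0.0014  0.0935] w [ 0.0023 -0.0093  0.0007] rows 2
scene [ 0.5677 -0.2189] [0.0723 0.013 ] 8.89 z [0.0239 0.0266] mean [ 0.5686 -0.2195] 75
scene [ 0.5761 -0.27  ] [0.0706 0.0138] 6.79 z [0.0239 0.0265] mean [ 0.5763 -0.2706] 72
```

Emit:
jog_arm:
  commands:
    - {"dx": -0.0035,"dy": -0.001,"dz": 0.04,"wx": 0.001,"wy": -0.009,"wz": 0.0,"fingers": 0.45}
    - {"dx": -0.0035,"dy": -0.001,"dz": 0.065,"wx": 0.001,"wy": -0.009,"wz": 0.0,"fingers": 0.45}
    - {"dx": -0.0035,"dy": -0.001,"dz": 0.08,"wx": 0.001,"wy": -0.009,"wz": 0.0,"fingers": 0.45}
    - {"dx": -0.0035,"dy": -0.001,"dz": 0.0935,"wx": 0.001,"wy": -0.009,"wz": 0.0,"fingers": 0.45}
    - {"dx": -0.0035,"dy": -0.001,"dz": 0.0935,"wx": 0.001,"wy": -0.009,"wz": 0.0,"fingers": 0.45}
    - {"dx": -0.0035,"dy": -0.001,"dz": 0.0935,"wx": 0.001,"wy": -0.009,"wz": 0.0,"fingers": 0.45}

```text
time: 29.75
tool_pos: [0.5639, -0.2184, 0.0128]
tool_rot: [0.001, -0.075, 0.997, -0.0]
contact_force: [0.7, -0.0, 0.8]
finger_gap: 0.0385
grasp_force: 0.0
```

Emit:
jog_arm:
  commands:
    - {"dx": 0.0,"dy": 0.0,"dz": 0.0,"wx": 0.0,"wy": 0.0,"wz": 0.0,"fingers": 0.2}
    - {"dx": 0.0,"dy": 0.0,"dz": 0.0,"wx": 0.0,"wy": 0.0,"wz": 0.0,"fingers": 0.05}
    - {"dx": 0.0,"dy": 0.0,"dz": 0.0,"wx": 0.0,"wy": 0.0,"wz": 0.0,"fingers": 0.05}
    - {"dx": 0.0,"dy": 0.0,"dz": 0.0,"wx": 0.0,"wy": 0.0,"wz": 0.0,"fingers": 0.05}
    - {"dx": 0.0,"dy": 0.0,"dz": 0.0,"wx": 0.0,"wy": 0.0,"wz": 0.0,"fingers": 0.05}
  squeeze: 70

```text
time: 30.25
tool_pos: [0.5644, -0.2192, 0.0139]
tool_rot: [0.002, -0.075, 0.997, -0.001]
contact_force: [-0.2, -0.5, 6.3]
finger_gap: 0.0138
grasp_force: 71.2
```

Emit:
jog_arm:
  commands:
    - {"dx": 0.0,"dy": 0.0,"dz": -0.02,"wx": 0.0,"wy": 0.0,"wz": 0.0,"fingers": 0.05}
    - {"dx": 0.0,"dy": 0.0,"dz": -0.05,"wx": 0.0,"wy": 0.0,"wz": 0.0,"fingers": 0.05}
    - {"dx": 0.0,"dy": 0.0,"dz": -0.08,"wx": 0.0,"wy": 0.0,"wz": 0.0,"fingers": 0.05}
    - {"dx": 0.0,"dy": 0.0,"dz": -0.1,"wx": 0.0,"wy": 0.0,"wz": 0.0,"fingers": 0.05}
    - {"dx": 0.0,"dy": 0.0,"dz": -0.1,"wx": 0.0,"wy": 0.0,"wz": 0.0,"fingers": 0.05}

```text
time: 30.75
tool_pos: [0.565, -0.2196, 0.1157]
tool_rot: [0.003, -0.075, 0.997, -0.002]
contact_force: [0.9, -0.3, -0.1]
finger_gap: 0.0142
grasp_force: 70.4
```

Run:
```python
from plan import *
s=sense(); print(s['time'],s['tool_pos'],s['finger_gap'],s['contact_force'])
p=go([.58,.15],.11,RY); go(rest(0,.069),.11,RY,p)
```

```text
30.75 [ 0.56501005 -0.21961735  0.11565429] 0.014178509837268588 [ 0.87309363 -0.29578272 -0.11702537]
to [0.58 0.15 0.11] d [-0.07    0.3633  0.0044] w [-0.004   0.0065  0.172 ] rows 8
to [0.5915 0.271  0.11  ] d [-0.0088  0.1212  0.    ] w [0. 0. 0.] rows 3
```

Emit:
jog_arm:
  commands:
    - {"dx": -0.07,"dy": 0.3633,"dz": 0.004,"wx": -0.004,"wy": 0.004,"wz": 0.172,"fingers": 0.05}
    - {"dx": -0.07,"dy": 0.3633,"dz": 0.004,"wx": -0.004,"wy": 0.004,"wz": 0.172,"fingers": 0.05}
    - {"dx": -0.07,"dy": 0.3633,"dz": 0.004,"wx": -0.004,"wy": 0.004,"wz": 0.172,"fingers": 0.05}
    - {"dx": -0.07,"dy": 0.3633,"dz": 0.004,"wx": -0.004,"wy": 0.004,"wz": 0.172,"fingers": 0.05}
    - {"dx": -0.07,"dy": 0.3633,"dz": 0.004,"wx": -0.004,"wy": 0.004,"wz": 0.172,"fingers": 0.05}
    - {"dx": -0.07,"dy": 0.3633,"dz": 0.004,"wx": -0.004,"wy": 0.004,"wz": 0.172,"fingers": 0.05}
    - {"dx": -0.07,"dy": 0.3633,"dz": 0.004,"wx": -0.004,"wy": 0.004,"wz": 0.172,"fingers": 0.05}
    - {"dx": -0.07,"dy": 0.3633,"dz": 0.004,"wx": -0.004,"wy": 0.004,"wz": 0.172,"fingers": 0.05}

```text
time: 31.55
tool_pos: [0.5762, 0.155, 0.1058]
tool_rot: [-0.003, 0.009, 1.0, 0.002]
contact_force: [0.5, -1.0, -1.2]
finger_gap: 0.0138
grasp_force: 70.4
```

Emit:
jog_arm:
  commands:
    - {"dx": -0.01,"dy": 0.121,"dz": 0.0,"wx": 0.003,"wy": -0.006,"wz": 0.0,"fingers": 0.05}
    - {"dx": -0.01,"dy": 0.121,"dz": 0.0,"wx": 0.003,"wy": -0.006,"wz": 0.0,"fingers": 0.05}
    - {"dx": -0.01,"dy": 0.121,"dz": 0.0,"wx": 0.003,"wy": -0.006,"wz": 0.0,"fingers": 0.05}
    - {"dx": -0.01,"dy": 0.121,"dz": 0.0,"wx": 0.003,"wy": -0.006,"wz": 0.0,"fingers": 0.05}
    - {"dx": -0.01,"dy": 0.121,"dz": 0.0,"wx": 0.003,"wy": -0.006,"wz": 0.0,"fingers": 0.05}

```text
time: 32.05
tool_pos: [0.5895, 0.2717, 0.1063]
tool_rot: [-0.0, 0.01, 1.0, -0.0]
contact_force: [-0.3, -1.0, -1.1]
finger_gap: 0.0136
grasp_force: 70.4
```

Run:
```python
from plan import *
s=sense(); print(s['time'],s['tool_pos'],s['finger_gap'],s['grasp_force'],s['contact_force'])
go(rest(0,.069),.047,RY)
```

```text
32.05 [0.58946351 0.27170027 0.10626894] 0.013587929324449743 70.41964530944824 [-0.33864156 -0.99785084 -1.11542191]
to [0.5915 0.271  0.047 ] d [-0.0021 -0.0006  0.0593] w [-0.0009 -0.0008  0.0012] rows 2
```

Emit:
jog_arm:
  commands:
    - {"dx": -0.0005,"dy": -0.0005,"dz": 0.01,"wx": 0.0,"wy": 0.0,"wz": 0.001,"fingers": 0.05}
    - {"dx": -0.0005,"dy": -0.0005,"dz": 0.03,"wx": 0.0,"wy": 0.0,"wz": 0.001,"fingers": 0.05}
    - {"dx": -0.0005,"dy": -0.0005,"dz": 0.045,"wx": 0.0,"wy": 0.0,"wz": 0.001,"fingers": 0.05}
    - {"dx": -0.0005,"dy": -0.0005,"dz": 0.055,"wx": 0.0,"wy": 0.0,"wz": 0.001,"fingers": 0.05}
    - {"dx": -0.0005,"dy": -0.0005,"dz": 0.0595,"wx": 0.0,"wy": 0.0,"wz": 0.001,"fingers": 0.05}
    - {"dx": -0.0005,"dy": -0.0005,"dz": 0.0595,"wx": 0.0,"wy": 0.0,"wz": 0.001,"fingers": 0.05}
    - {"dx": -0.0005,"dy": -0.0005,"dz": 0.0595,"wx": 0.0,"wy": 0.0,"wz": 0.001,"fingers": 0.05}

```text
time: 32.75
tool_pos: [0.592, 0.2715, 0.0496]
tool_rot: [0.002, 0.012, 1.0, 0.0]
contact_force: [-0.2, 0.1, -1.3]
finger_gap: 0.0141
grasp_force: 70.4
```

Run:
```python
from plan import *
s=sense(); print(s['time'],s['tool_pos'],s['finger_gap'],s['grasp_force'],s['contact_force'])
go(rest(0,.069),.0459,RY)
```

```text
32.75 [0.59195233 0.27153282 0.04964164] 0.014058919717631072 70.42582869529724 [-0.1842379   0.12095136 -1.29615254]
to [0.5915 0.271  0.0459] d [ 0.0004 -0.0006  0.0037] w [ 0.001   0.0036 -0.0011] rows 1
```

Emit:
jog_arm:
  commands:
    - {"dx": 0.0,"dy": -0.0005,"dz": 0.0015,"wx": 0.001,"wy": 0.003,"wz": -0.001,"fingers": 0.05}
    - {"dx": 0.0,"dy": -0.0005,"dz": 0.0025,"wx": 0.001,"wy": 0.003,"wz": -0.001,"fingers": 0.05}
    - {"dx": 0.0,"dy": -0.0005,"dz": 0.0034,"wx": 0.001,"wy": 0.003,"wz": -0.001,"fingers": 0.05}
    - {"dx": 0.0,"dy": -0.0005,"dz": 0.0034,"wx": 0.001,"wy": 0.003,"wz": -0.001,"fingers": 0.05}
    - {"dx": 0.0,"dy": -0.0005,"dz": 0.0034,"wx": 0.001,"wy": 0.003,"wz": -0.001,"fingers": 0.05}

```text
time: 33.25
tool_pos: [0.5916, 0.2712, 0.046]
tool_rot: [0.0, 0.011, 1.0, -0.0]
contact_force: [0.6, 0.7, 1.0]
finger_gap: 0.0135
grasp_force: 70.6
```

Emit:
jog_arm:
  commands:
    - {"dx": 0.0,"dy": 0.0,"dz": 0.0,"wx": 0.0,"wy": 0.0,"wz": 0.0,"fingers": 0.3}
    - {"dx": 0.0,"dy": 0.0,"dz": 0.0,"wx": 0.0,"wy": 0.0,"wz": 0.0,"fingers": 0.4}
    - {"dx": 0.0,"dy": 0.0,"dz": 0.0,"wx": 0.0,"wy": 0.0,"wz": 0.0,"fingers": 0.4}
    - {"dx": 0.0,"dy": 0.0,"dz": -0.01,"wx": 0.0,"wy": 0.0,"wz": 0.0,"fingers": 0.4}
    - {"dx": 0.0,"dy": 0.0,"dz": -0.04,"wx": 0.0,"wy": 0.0,"wz": 0.0,"fingers": 0.4}
    - {"dx": 0.0,"dy": 0.0,"dz": -0.08,"wx": 0.0,"wy": 0.0,"wz": 0.0,"fingers": 0.45}
    - {"dx": 0.0,"dy": 0.0,"dz": -0.08,"wx": 0.0,"wy": 0.0,"wz": 0.0,"fingers": 0.45}

```text
time: 33.95
tool_pos: [0.5958, 0.2724, 0.134]
tool_rot: [0.006, 0.011, 1.0, 0.002]
contact_force: [1.1, 0.1, 0.5]
finger_gap: 0.0387
grasp_force: 0.0
```

```bash
python3 st.py top
python3 - <<'E'
from plan import *
s=sense(); print(s['time'],s['tool_pos'],s['finger_gap'],s['grasp_force'],s['contact_force'])
p=go([.58,-.06],.12,TY);go([.5713,-.2684],.11,TY,p)
E
```

```text
top [ 0.5728 -0.2701] [0.0818 0.0212] 8.86 z [0.0241 0.0266] mean [ 0.568  -0.2688] 167
34.0 [0.59426592 0.27188375 0.13097882] 0.038438652129374896 0.0 [0.9856497  0.55759811 0.28585625]
to [ 0.58 -0.06  0.12] d [ 0.0071 -0.3321  0.0102] w [ 0.0016  0.0084 -0.1721] rows 7
to [ 0.5713 -0.2684  0.11  ] d [ 0.0398 -0.2048  0.01  ] w [0. 0. 0.] rows 5
```

Emit:
jog_arm:
  commands:
    - {"dx": 0.0071,"dy": -0.3321,"dz": 0.01,"wx": 0.001,"wy": 0.008,"wz": -0.172,"fingers": 0.45}
    - {"dx": 0.0071,"dy": -0.3321,"dz": 0.01,"wx": 0.001,"wy": 0.008,"wz": -0.172,"fingers": 0.45}
    - {"dx": 0.0071,"dy": -0.3321,"dz": 0.01,"wx": 0.001,"wy": 0.008,"wz": -0.172,"fingers": 0.45}
    - {"dx": 0.0071,"dy": -0.3321,"dz": 0.01,"wx": 0.001,"wy": 0.008,"wz": -0.172,"fingers": 0.45}
    - {"dx": 0.0071,"dy": -0.3321,"dz": 0.01,"wx": 0.001,"wy": 0.008,"wz": -0.172,"fingers": 0.45}
    - {"dx": 0.0071,"dy": -0.3321,"dz": 0.01,"wx": 0.001,"wy": 0.008,"wz": -0.172,"fingers": 0.45}
    - {"dx": 0.0071,"dy": -0.3321,"dz": 0.01,"wx": 0.001,"wy": 0.008,"wz": -0.172,"fingers": 0.45}
    - {"dx": 0.0071,"dy": -0.3321,"dz": 0.01,"wx": 0.001,"wy": 0.008,"wz": -0.172,"fingers": 0.45}

```text
time: 34.8
tool_pos: [0.5762, -0.0647, 0.115]
tool_rot: [-0.005, -0.072, 0.997, -0.001]
contact_force: [0.2, 0.0, 0.3]
finger_gap: 0.0386
grasp_force: 0.0
```

Emit:
jog_arm:
  commands:
    - {"dx": 0.0398,"dy": -0.2048,"dz": 0.01,"wx": 0.0,"wy": 0.0,"wz": 0.0,"fingers": 0.45}
    - {"dx": 0.0398,"dy": -0.2048,"dz": 0.01,"wx": 0.0,"wy": 0.0,"wz": 0.0,"fingers": 0.45}
    - {"dx": 0.0398,"dy": -0.2048,"dz": 0.01,"wx": 0.0,"wy": 0.0,"wz": 0.0,"fingers": 0.45}
    - {"dx": 0.0398,"dy": -0.2048,"dz": 0.01,"wx": 0.0,"wy": 0.0,"wz": 0.0,"fingers": 0.45}
    - {"dx": 0.0398,"dy": -0.2048,"dz": 0.01,"wx": 0.0,"wy": 0.0,"wz": 0.0,"fingers": 0.45}
    - {"dx": 0.0398,"dy": -0.2048,"dz": 0.01,"wx": 0.0,"wy": 0.0,"wz": 0.0,"fingers": 0.45}
    - {"dx": 0.0398,"dy": -0.2048,"dz": 0.01,"wx": 0.0,"wy": 0.0,"wz": 0.0,"fingers": 0.45}

```text
time: 35.5
tool_pos: [0.568, -0.2674, 0.1055]
tool_rot: [-0.005, -0.075, 0.997, 0.0]
contact_force: [-0.1, -0.7, -0.0]
finger_gap: 0.0386
grasp_force: 0.0
```

```bash
python3 -c "
from plan import *
s=sense(); print(s['time'],s['tool_pos'])
go([.5713,-.2684],.0115,TY)"; python3 st.py
```

```text
35.5 [ 0.56797811 -0.26740641  0.10549528]
to [ 0.5713 -0.2684  0.0115] d [-0.004  -0.0016  0.094 ] w [ 0.0013 -0.0097  0.0007] rows 2
scene [ 0.5726 -0.2708] [0.072  0.0132] 9.06 z [0.0237 0.026 ] mean [ 0.5757 -0.2707] 71
```

Emit:
jog_arm:
  commands:
    - {"dx": -0.0035,"dy": -0.0015,"dz": 0.04,"wx": 0.001,"wy": -0.009,"wz": 0.0,"fingers": 0.45}
    - {"dx": -0.0035,"dy": -0.0015,"dz": 0.065,"wx": 0.001,"wy": -0.009,"wz": 0.0,"fingers": 0.45}
    - {"dx": -0.0035,"dy": -0.0015,"dz": 0.08,"wx": 0.001,"wy": -0.009,"wz": 0.0,"fingers": 0.45}
    - {"dx": -0.0035,"dy": -0.0015,"dz": 0.094,"wx": 0.001,"wy": -0.009,"wz": 0.0,"fingers": 0.45}
    - {"dx": -0.0035,"dy": -0.0015,"dz": 0.094,"wx": 0.001,"wy": -0.009,"wz": 0.0,"fingers": 0.45}
    - {"dx": -0.0035,"dy": -0.0015,"dz": 0.094,"wx": 0.001,"wy": -0.009,"wz": 0.0,"fingers": 0.45}

```text
time: 36.15
tool_pos: [0.5717, -0.2703, 0.0129]
tool_rot: [0.001, -0.075, 0.997, -0.001]
contact_force: [0.3, 0.9, 0.2]
finger_gap: 0.0386
grasp_force: 0.0
```

Emit:
jog_arm:
  commands:
    - {"dx": 0.0,"dy": 0.0,"dz": 0.0,"wx": 0.0,"wy": 0.0,"wz": 0.0,"fingers": 0.2}
    - {"dx": 0.0,"dy": 0.0,"dz": 0.0,"wx": 0.0,"wy": 0.0,"wz": 0.0,"fingers": 0.05}
    - {"dx": 0.0,"dy": 0.0,"dz": 0.0,"wx": 0.0,"wy": 0.0,"wz": 0.0,"fingers": 0.05}
    - {"dx": 0.0,"dy": 0.0,"dz": 0.0,"wx": 0.0,"wy": 0.0,"wz": 0.0,"fingers": 0.05}
    - {"dx": 0.0,"dy": 0.0,"dz": 0.0,"wx": 0.0,"wy": 0.0,"wz": 0.0,"fingers": 0.05}
  squeeze: 70

```text
time: 36.65
tool_pos: [0.5722, -0.2712, 0.0141]
tool_rot: [0.002, -0.075, 0.997, -0.002]
contact_force: [0.1, 0.3, 5.6]
finger_gap: 0.0137
grasp_force: 71.4
```

Emit:
jog_arm:
  commands:
    - {"dx": 0.0,"dy": 0.0,"dz": -0.02,"wx": 0.0,"wy": 0.0,"wz": 0.0,"fingers": 0.05}
    - {"dx": 0.0,"dy": 0.0,"dz": -0.05,"wx": 0.0,"wy": 0.0,"wz": 0.0,"fingers": 0.05}
    - {"dx": 0.0,"dy": 0.0,"dz": -0.08,"wx": 0.0,"wy": 0.0,"wz": 0.0,"fingers": 0.05}
    - {"dx": 0.0,"dy": 0.0,"dz": -0.1,"wx": 0.0,"wy": 0.0,"wz": 0.0,"fingers": 0.05}
    - {"dx": 0.0,"dy": 0.0,"dz": -0.1,"wx": 0.0,"wy": 0.0,"wz": 0.0,"fingers": 0.05}

```text
time: 37.15
tool_pos: [0.5728, -0.2717, 0.1159]
tool_rot: [0.003, -0.075, 0.997, -0.003]
contact_force: [-0.2, -0.4, -0.6]
finger_gap: 0.0137
grasp_force: 70.5
```

Run:
```python
from plan import *
s=sense(); print(s['time'],s['tool_pos'],s['finger_gap'],s['contact_force'])
p=go([.58,.09],.11,RY); go(rest(0,.115),.11,RY,p)
```

```text
37.15 [ 0.57280197 -0.27166293  0.11592741] 0.01369721802549209 [-0.17955682 -0.37522177 -0.64987459]
to [0.58 0.09 0.11] d [-0.0611  0.3566  0.0039] w [-0.0062  0.0061  0.172 ] rows 8
to [0.5925 0.317  0.11  ] d [-0.0075  0.2272  0.    ] w [0. 0. 0.] rows 5
```

Emit:
jog_arm:
  commands:
    - {"dx": -0.0611,"dy": 0.3566,"dz": 0.004,"wx": -0.005,"wy": 0.004,"wz": 0.172,"fingers": 0.05}
    - {"dx": -0.0611,"dy": 0.3566,"dz": 0.004,"wx": -0.005,"wy": 0.004,"wz": 0.172,"fingers": 0.05}
    - {"dx": -0.0611,"dy": 0.3566,"dz": 0.004,"wx": -0.005,"wy": 0.004,"wz": 0.172,"fingers": 0.05}
    - {"dx": -0.0611,"dy": 0.3566,"dz": 0.004,"wx": -0.005,"wy": 0.004,"wz": 0.172,"fingers": 0.05}
    - {"dx": -0.0611,"dy": 0.3566,"dz": 0.004,"wx": -0.005,"wy": 0.004,"wz": 0.172,"fingers": 0.05}
    - {"dx": -0.0611,"dy": 0.3566,"dz": 0.004,"wx": -0.005,"wy": 0.004,"wz": 0.172,"fingers": 0.05}
    - {"dx": -0.0611,"dy": 0.3566,"dz": 0.004,"wx": -0.005,"wy": 0.004,"wz": 0.172,"fingers": 0.05}
    - {"dx": -0.0611,"dy": 0.3566,"dz": 0.004,"wx": -0.005,"wy": 0.004,"wz": 0.172,"fingers": 0.05}

```text
time: 37.95
tool_pos: [0.5761, 0.0958, 0.1053]
tool_rot: [-0.004, 0.009, 1.0, 0.002]
contact_force: [0.3, 0.2, -2.1]
finger_gap: 0.0137
grasp_force: 70.5
```

Emit:
jog_arm:
  commands:
    - {"dx": -0.009,"dy": 0.2272,"dz": 0.0,"wx": 0.003,"wy": -0.005,"wz": 0.0,"fingers": 0.05}
    - {"dx": -0.009,"dy": 0.2272,"dz": 0.0,"wx": 0.003,"wy": -0.005,"wz": 0.0,"fingers": 0.05}
    - {"dx": -0.009,"dy": 0.2272,"dz": 0.0,"wx": 0.003,"wy": -0.005,"wz": 0.0,"fingers": 0.05}
    - {"dx": -0.009,"dy": 0.2272,"dz": 0.0,"wx": 0.003,"wy": -0.005,"wz": 0.0,"fingers": 0.05}
    - {"dx": -0.009,"dy": 0.2272,"dz": 0.0,"wx": 0.003,"wy": -0.005,"wz": 0.0,"fingers": 0.05}
    - {"dx": -0.009,"dy": 0.2272,"dz": 0.0,"wx": 0.003,"wy": -0.005,"wz": 0.0,"fingers": 0.05}
    - {"dx": -0.009,"dy": 0.2272,"dz": 0.0,"wx": 0.003,"wy": -0.005,"wz": 0.0,"fingers": 0.05}

```text
time: 38.65
tool_pos: [0.5913, 0.3178, 0.1063]
tool_rot: [-0.001, 0.011, 1.0, -0.001]
contact_force: [0.8, 1.0, -1.3]
finger_gap: 0.0135
grasp_force: 70.5
```

Run:
```python
from plan import *
s=sense(); print(s['time'],s['tool_pos'],s['finger_gap'],s['grasp_force'],s['contact_force'])
go(rest(0,.115),.047,RY)
```

```text
38.65 [0.59134127 0.31780097 0.10630549] 0.013477559698683708 70.46960234642029 [ 0.76387011  0.96610254 -1.33506292]
to [0.5925 0.317  0.047 ] d [-0.0013 -0.0007  0.0593] w [-0.0017 -0.0014  0.001 ] rows 2
```

Emit:
jog_arm:
  commands:
    - {"dx": 0.0005,"dy": -0.0005,"dz": 0.01,"wx": 0.0,"wy": 0.0,"wz": 0.001,"fingers": 0.05}
    - {"dx": 0.0005,"dy": -0.0005,"dz": 0.03,"wx": 0.0,"wy": 0.0,"wz": 0.001,"fingers": 0.05}
    - {"dx": 0.0005,"dy": -0.0005,"dz": 0.045,"wx": 0.0,"wy": 0.0,"wz": 0.001,"fingers": 0.05}
    - {"dx": 0.0005,"dy": -0.0005,"dz": 0.055,"wx": 0.0,"wy": 0.0,"wz": 0.001,"fingers": 0.05}
    - {"dx": 0.0005,"dy": -0.0005,"dz": 0.0595,"wx": 0.0,"wy": 0.0,"wz": 0.001,"fingers": 0.05}
    - {"dx": 0.0005,"dy": -0.0005,"dz": 0.0595,"wx": 0.0,"wy": 0.0,"wz": 0.001,"fingers": 0.05}
    - {"dx": 0.0005,"dy": -0.0005,"dz": 0.0595,"wx": 0.0,"wy": 0.0,"wz": 0.001,"fingers": 0.05}

```text
time: 39.35
tool_pos: [0.5922, 0.318, 0.0494]
tool_rot: [0.001, 0.012, 1.0, 0.0]
contact_force: [0.2, 0.4, -1.9]
finger_gap: 0.0138
grasp_force: 70.5
```

Run:
```python
from plan import *
s=sense(); print(s['time'],s['tool_pos'],s['finger_gap'],s['grasp_force'],s['contact_force'])
go(rest(0,.115),.0461,RY)
```

```text
39.35 [0.59224938 0.31795652 0.04943667] 0.01381422553845432 70.47086834907532 [ 0.24896376  0.38076895 -1.88143772]
to [0.5925 0.317  0.0461] d [-0.0003 -0.001   0.0033] w [ 0.0005  0.0023 -0.001 ] rows 1
```

Emit:
jog_arm:
  commands:
    - {"dx": 0.0,"dy": -0.001,"dz": 0.0015,"wx": 0.001,"wy": 0.002,"wz": -0.001,"fingers": 0.05}
    - {"dx": 0.0,"dy": -0.001,"dz": 0.0025,"wx": 0.001,"wy": 0.002,"wz": -0.001,"fingers": 0.05}
    - {"dx": 0.0,"dy": -0.001,"dz": 0.003,"wx": 0.001,"wy": 0.002,"wz": -0.001,"fingers": 0.05}
    - {"dx": 0.0,"dy": -0.001,"dz": 0.003,"wx": 0.001,"wy": 0.002,"wz": -0.001,"fingers": 0.05}
    - {"dx": 0.0,"dy": -0.001,"dz": 0.003,"wx": 0.001,"wy": 0.002,"wz": -0.001,"fingers": 0.05}

```text
time: 39.85
tool_pos: [0.5919, 0.317, 0.0462]
tool_rot: [-0.0, 0.011, 1.0, -0.0]
contact_force: [-0.2, -0.5, 0.3]
finger_gap: 0.0137
grasp_force: 70.7
```

Emit:
jog_arm:
  commands:
    - {"dx": 0.0,"dy": 0.0,"dz": 0.0,"wx": 0.0,"wy": 0.0,"wz": 0.0,"fingers": 0.3}
    - {"dx": 0.0,"dy": 0.0,"dz": 0.0,"wx": 0.0,"wy": 0.0,"wz": 0.0,"fingers": 0.4}
    - {"dx": 0.0,"dy": 0.0,"dz": 0.0,"wx": 0.0,"wy": 0.0,"wz": 0.0,"fingers": 0.4}
    - {"dx": 0.0,"dy": 0.0,"dz": -0.01,"wx": 0.0,"wy": 0.0,"wz": 0.0,"fingers": 0.4}
    - {"dx": 0.0,"dy": 0.0,"dz": -0.04,"wx": 0.0,"wy": 0.0,"wz": 0.0,"fingers": 0.4}
    - {"dx": 0.0,"dy": 0.0,"dz": -0.08,"wx": 0.0,"wy": 0.0,"wz": 0.0,"fingers": 0.5}
    - {"dx": 0.03,"dy": 0.0,"dz": -0.11,"wx": 0.0,"wy": 0.0,"wz": 0.0,"fingers": 0.65}
    - {"dx": 0.07,"dy": 0.0,"dz": -0.11,"wx": 0.0,"wy": 0.0,"wz": 0.0,"fingers": 0.65}

```text
time: 40.65
tool_pos: [0.526, 0.3198, 0.1636]
tool_rot: [0.006, 0.012, 1.0, 0.002]
contact_force: [-0.2, 0.7, 0.3]
finger_gap: 0.0555
grasp_force: 0.0
```

Emit:
jog_arm:
  commands:
    - {"dx": 0.05,"dy": 0.0,"dz": 0.0,"wx": 0.0,"wy": 0.0,"wz": 0.0,"fingers": 0.65}
    - {"dx": 0.05,"dy": -0.05,"dz": 0.0,"wx": 0.0,"wy": 0.0,"wz": 0.0,"fingers": 0.65}
    - {"dx": 0.05,"dy": -0.1,"dz": 0.0,"wx": 0.0,"wy": 0.0,"wz": 0.0,"fingers": 0.65}
    - {"dx": 0.05,"dy": -0.11,"dz": 0.0,"wx": 0.0,"wy": 0.0,"wz": 0.0,"fingers": 0.65}
    - {"dx": 0.05,"dy": -0.11,"dz": 0.0,"wx": 0.0,"wy": 0.0,"wz": 0.0,"fingers": 0.65}

```text
time: 41.15
tool_pos: [0.4697, 0.2086, 0.157]
tool_rot: [0.0, 0.012, 1.0, -0.0]
contact_force: [0.1, -0.5, 0.1]
finger_gap: 0.0553
grasp_force: 0.0
```

Run:
```python
from plan import *
s=sense(); print(s['time'],s['tool_pos'],s['finger_gap'],s['grasp_force'],s['contact_force'])
go(rest(-.120,-.001),.012,RY)
a=get_image("top"); b=get_image("scene"); np.savez("sc4.npz",**b); np.savez("top4.npz",**a)
A=cv2.resize(a["img"][145:215,125:255],None,fx=4.5,fy=4.5,interpolation=cv2.INTER_CUBIC); B=cv2.resize(b["img"][160:215,260:360],None,fx=5.85,fy=5,interpolation=cv2.INTER_CUBIC)
cv2.imwrite("pics/k.png",np.vstack([A,B]))
```

```text
41.15 [0.46970562 0.20859503 0.15700213] 0.055343438920668495 0.0 [ 0.1116712  -0.46611861  0.12987552]
to [0.47   0.2037 0.012 ] d [-0.0003 -0.0049  0.145 ] w [-0.0003  0.0008 -0.0026] rows 3
```

View pics/k.png

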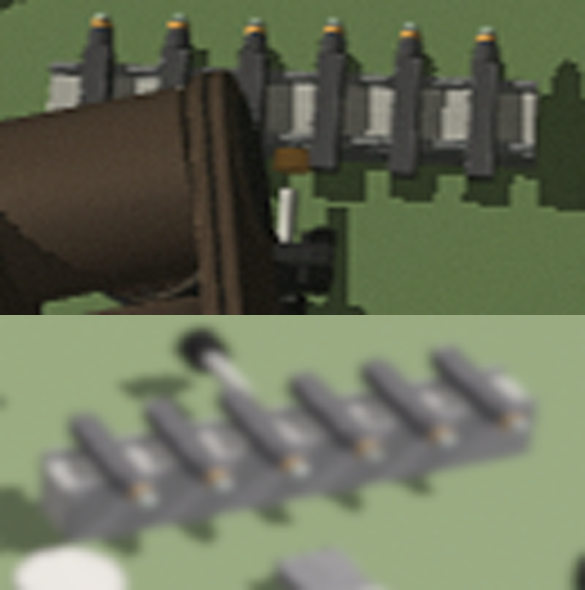

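All six sticks lie level in the six notches: stones at the upper edge in the top view, and evenly pitched in the scene view. Now grasp the knob.

Emit:
jog_arm:
  commands:
    - {"dx": 0.0,"dy": -0.005,"dz": 0.03,"wx": 0.0,"wy": 0.0,"wz": -0.002,"fingers": 0.65}
    - {"dx": 0.0,"dy": -0.005,"dz": 0.07,"wx": 0.0,"wy": 0.0,"wz": -0.002,"fingers": 0.65}
    - {"dx": 0.0,"dy": -0.005,"dz": 0.1,"wx": 0.0,"wy": 0.0,"wz": -0.002,"fingers": 0.65}
    - {"dx": 0.0,"dy": -0.005,"dz": 0.125,"wx": 0.0,"wy": 0.0,"wz": -0.002,"fingers": 0.65}
    - {"dx": 0.0,"dy": -0.005,"dz": 0.145,"wx": 0.0,"wy": 0.0,"wz": -0.002,"fingers": 0.65}
    - {"dx": 0.0,"dy": -0.005,"dz": 0.145,"wx": 0.0,"wy": 0.0,"wz": -0.002,"fingers": 0.65}
    - {"dx": 0.0,"dy": -0.005,"dz": 0.145,"wx": 0.0,"wy": 0.0,"wz": -0.002,"fingers": 0.65}

```text
time: 41.95
tool_pos: [0.4694, 0.2054, 0.0111]
tool_rot: [-0.001, 0.009, 1.0, -0.0]
contact_force: [-0.6, 0.4, 0.5]
finger_gap: 0.0554
grasp_force: 0.0
```

Emit:
jog_arm:
  commands:
    - {"dx": 0.0,"dy": 0.0,"dz": 0.0,"wx": 0.0,"wy": 0.0,"wz": 0.0,"fingers": 0.3}
    - {"dx": 0.0,"dy": 0.0,"dz": 0.0,"wx": 0.0,"wy": 0.0,"wz": 0.0,"fingers": 0.2}
    - {"dx": 0.0,"dy": 0.0,"dz": 0.0,"wx": 0.0,"wy": 0.0,"wz": 0.0,"fingers": 0.2}
    - {"dx": 0.0,"dy": 0.0,"dz": 0.0,"wx": 0.0,"wy": 0.0,"wz": 0.0,"fingers": 0.2}
    - {"dx": 0.0,"dy": 0.0,"dz": 0.0,"wx": 0.0,"wy": 0.0,"wz": 0.0,"fingers": 0.2}
  squeeze: 50

```text
time: 42.45
tool_pos: [0.4705, 0.2046, 0.0128]
tool_rot: [0.001, 0.01, 1.0, -0.0]
contact_force: [-0.7, -1.9, 6.3]
finger_gap: 0.0285
grasp_force: 49.4
```

Run:
```python
from plan import *
s=sense(); print(s['time'],s['tool_pos'],s['finger_gap'],s['grasp_force'],s['contact_force'])
go(s['tool_pos'][:2]+.045*np.array([np.cos(RY),np.sin(RY)]),s['tool_pos'][2],RY)
```

```text
42.45 [0.47049637 0.20458874 0.01283678] 0.0284515921244619 49.391496777534485 [-0.69996964 -1.8764056   6.34793013]
to [0.5155 0.2036 0.0128] d [-0.045  -0.0001  0.0001] w [-0.0007  0.002   0.0023] rows 1
```

Emit:
jog_arm:
  commands:
    - {"dx": -0.008,"dy": 0.0,"dz": 0.0,"wx": 0.0,"wy": 0.0,"wz": 0.0,"fingers": 0.2}
    - {"dx": -0.016,"dy": 0.0,"dz": 0.0,"wx": 0.0,"wy": 0.0,"wz": 0.0,"fingers": 0.2}
    - {"dx": -0.024,"dy": 0.0,"dz": 0.0,"wx": 0.0,"wy": 0.0,"wz": 0.0,"fingers": 0.2}
    - {"dx": -0.032,"dy": 0.0,"dz": 0.0,"wx": 0.0,"wy": 0.0,"wz": 0.0,"fingers": 0.2}
    - {"dx": -0.038,"dy": 0.0,"dz": 0.0,"wx": 0.0,"wy": 0.0,"wz": 0.0,"fingers": 0.2}
    - {"dx": -0.043,"dy": 0.0,"dz": 0.0,"wx": 0.0,"wy": 0.0,"wz": 0.0,"fingers": 0.2}
    - {"dx": -0.047,"dy": 0.0,"dz": 0.0,"wx": 0.0,"wy": 0.0,"wz": 0.0,"fingers": 0.2}
    - {"dx": -0.047,"dy": 0.0,"dz": 0.0,"wx": 0.0,"wy": 0.0,"wz": 0.0,"fingers": 0.2}

```text
time: 43.25
tool_pos: [0.5154, 0.2036, 0.0128]
tool_rot: [-0.002, 0.01, 1.0, -0.001]
contact_force: [-7.1, -1.5, 11.4]
finger_gap: 0.0283
grasp_force: 50.0
```

Emit:
jog_arm:
  commands:
    - {"dx": -0.003,"dy": 0.0,"dz": 0.0,"wx": 0.0,"wy": 0.0,"wz": 0.0,"fingers": 0.2}
    - {"dx": -0.004,"dy": 0.0,"dz": 0.0,"wx": 0.0,"wy": 0.0,"wz": 0.0,"fingers": 0.2}
    - {"dx": -0.004,"dy": 0.0,"dz": 0.0,"wx": 0.0,"wy": 0.0,"wz": 0.0,"fingers": 0.2}

```text
time: 43.55
tool_pos: [0.5154, 0.2036, 0.0127]
tool_rot: [-0.007, 0.01, 1.0, -0.001]
contact_force: [-16.9, -1.8, 21.4]
finger_gap: 0.0285
grasp_force: 50.8
```

Home stop reached after 45 mm. Relax, release and retreat.

Emit:
jog_arm:
  commands:
    - {"dx": 0.004,"dy": 0.0,"dz": 0.0,"wx": 0.0,"wy": 0.0,"wz": 0.0,"fingers": 0.2}
    - {"dx": 0.004,"dy": 0.0,"dz": 0.0,"wx": 0.0,"wy": 0.0,"wz": 0.0,"fingers": 0.45}
    - {"dx": 0.004,"dy": 0.0,"dz": 0.0,"wx": 0.0,"wy": 0.0,"wz": 0.0,"fingers": 0.55}
    - {"dx": 0.004,"dy": 0.0,"dz": 0.0,"wx": 0.0,"wy": 0.0,"wz": 0.0,"fingers": 0.55}
    - {"dx": 0.004,"dy": 0.0,"dz": -0.03,"wx": 0.0,"wy": 0.0,"wz": 0.0,"fingers": 0.55}
    - {"dx": 0.004,"dy": 0.0,"dz": -0.07,"wx": 0.0,"wy": 0.0,"wz": 0.0,"fingers": 0.55}
    - {"dx": 0.004,"dy": 0.0,"dz": -0.12,"wx": 0.0,"wy": 0.0,"wz": 0.0,"fingers": 0.55}
    - {"dx": 0.004,"dy": 0.0,"dz": -0.15,"wx": 0.0,"wy": 0.0,"wz": 0.0,"fingers": 0.55}

```text
time: 44.35
tool_pos: [0.5179, 0.2041, 0.1649]
tool_rot: [0.002, 0.01, 1.0, 0.0]
contact_force: [1.0, -0.5, 0.0]
finger_gap: 0.047
grasp_force: 0.0
```

Emit:
jog_arm:
  commands:
    - {"dx": 0.0,"dy": -0.05,"dz": 0.0,"wx": 0.0,"wy": 0.0,"wz": 0.0,"fingers": 0.55}
    - {"dx": 0.0,"dy": -0.1,"dz": 0.0,"wx": 0.0,"wy": 0.0,"wz": 0.0,"fingers": 0.55}
    - {"dx": 0.0,"dy": -0.15,"dz": 0.0,"wx": 0.0,"wy": 0.0,"wz": 0.0,"fingers": 0.55}
    - {"dx": 0.0,"dy": -0.2,"dz": 0.0,"wx": 0.0,"wy": 0.0,"wz": 0.0,"fingers": 0.55}
    - {"dx": 0.0,"dy": -0.24,"dz": 0.0,"wx": 0.0,"wy": 0.0,"wz": 0.0,"fingers": 0.55}
    - {"dx": 0.0,"dy": -0.24,"dz": 0.0,"wx": 0.0,"wy": 0.0,"wz": 0.0,"fingers": 0.55}
    - {"dx": 0.0,"dy": -0.24,"dz": 0.0,"wx": 0.0,"wy": 0.0,"wz": 0.0,"fingers": 0.55}

```text
time: 45.05
tool_pos: [0.5115, -0.0369, 0.161]
tool_rot: [-0.0, 0.011, 1.0, -0.0]
contact_force: [-0.6, 0.2, -1.0]
finger_gap: 0.0469
grasp_force: 0.0
```

Run:
```python
from plan import *
s=sense(); print(s['time'],s['tool_pos'],s['finger_gap'],s['contact_force'])
d=get_image("top"); W=cloud(d); img=d["img"].astype(int); X,Y,Z=[W[...,i] for i in range(3)]
c,s_=np.cos(RY),np.sin(RY); L=(W[...,:2]-REST)@np.array([[c,s_],[-s_,c]]).T
k=L[(L[...,0]>-.14)&(L[...,0]<-.058)&(abs(L[...,1])<.022)&(img.max(-1)<60)&(Z>.012)&(Z<.06)]; print("knob",np.percentile(k,[5,50,95],axis=0).round(4))
for n in(-.115,-.069,-.023,.023,.069,.115):
    m=(abs(L[...,1]-n)<.018)&(abs(L[...,0])<.06)&(Z>.048)&(Z<.07)&(img.max(-1)<90); q=L[m]; z=Z[m]
    print(n,"x",np.percentile(q[:,0],[1,99]).round(4),"y",np.median(q[:,1]).round(4),"z",np.median(z).round(4),"slope",np.polyfit(q[:,0],z,1)[0].round(3),"yaw",np.degrees(np.polyfit(q[:,0],q[:,1],1)[0]).round(1))
cv2.imwrite("pics/z.png",cv2.resize(d["img"],(800,600)))
```

```text
45.05 [ 0.51145891 -0.03693192  0.16099193] 0.04689134610119922 [-0.56596837  0.20662557 -0.99176161]
knob [[-0.0851 -0.0133]
 [-0.0764 -0.0023]
 [-0.0664  0.0111]]
-0.115 x [-0.0403  0.042 ] y -0.1143 z 0.0559 slope -0.015 yaw -0.8
-0.069 x [-0.0399  0.0438] y -0.069 z 0.0555 slope -0.031 yaw -1.1
-0.023 x [-0.0391  0.0432] y -0.0233 z 0.0553 slope -0.016 yaw -0.8
0.023 x [-0.0406  0.0415] y 0.0227 z 0.0553 slope -0.01 yaw -0.9
0.069 x [-0.0401  0.043 ] y 0.0687 z 0.0554 slope -0.023 yaw -0.7
0.115 x [-0.0407  0.0408] y 0.114 z 0.0555 slope -0.005 yaw -1.0
```

View pics/z.png

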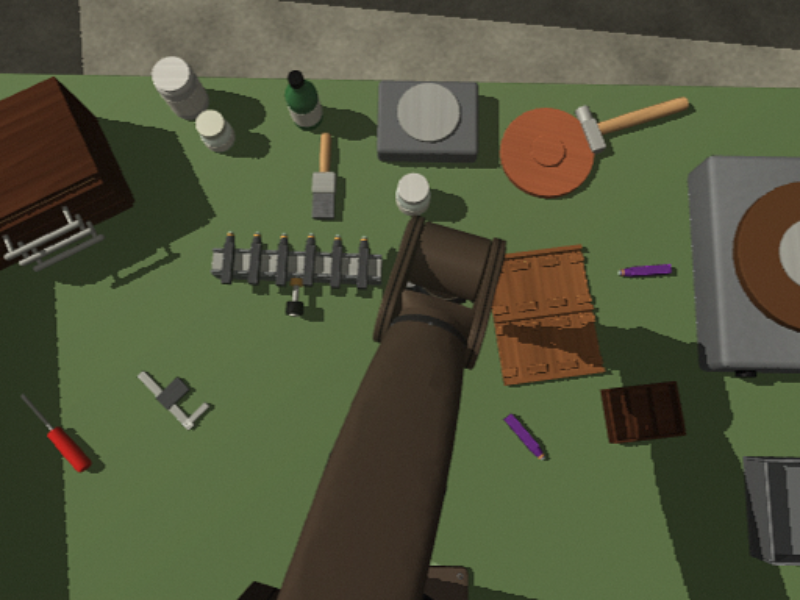

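The picture shows the knob in at (295,307), six sticks on the rail at about x = 230–363, an empty tray and untouched bystanders. The sticks measure level and centred to about 1 mm, and the knob is back by 45 mm. Handing in.

```bash
python3 -c "
from bench import *
print(hand_in())"
```

```text
the job is handed in; nothing more can be done
None
```

The job is handed in: the knob was pulled fully out, all six dop sticks were laid level and centred in the six notches, and the knob was pushed fully home.

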